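Shut the calibration gas and hang up the cylinder key

ROBOT

A 7-joint arm with a two-finger parallel gripper is mounted at the origin on a cart in front of the work surface, level with it; the furniture and walls round the work are solid. World frame = base frame: x ahead of the robot, y to its left, z up, the work surface at z = 0. Lengths are in m, angles in rad, forces in N, time in s.
With the tool pointing down it reaches from about 0.425 to 0.875 m from the base axis. Payload 8.4 kg.
Tool frame: the origin (TCP) lies between the finger pads; the fingertips stand 11 mm ahead of it and the grasp point (between the pads) lies 8 mm behind it (env.finger_overhang is the distance from the TCP to the fingertips, in m); z points along the fingers, y is the line along which they close (so a half turn about z gives the same grasp; the last joint's range is limited). The gripper opens to 85 mm and grips with 20 to 120 N. Pads are 22 mm wide; open, the fingers measure 114 mm over their backs; the gripper's body (76 mm by 85 mm) begins 54 mm behind the grasp point. The pads swing forward as they close: fully open they stand 13 mm farther back than shut.
Start: joints at [1.148, 0.333, 0.04, 1.465, -0.013, 1.343, -0.059], TCP at [0.207, -0.616, 0.242] pointing down, gripper open.
Joint ranges: [-2.58, 2.58], [-0.38, 2.09], [-1.3, 1.39], [0.25, 2.4], [-1.5, 4.64], [0.08, 2.09], [-2.65, 2.65]. Speed limits (rad/s): [2.22, 2.22, 2.79, 2.79, 3.14, 3.14, 3.14].

INTERFACE

Orientations are given as a unit quaternion [w, x, y, z].
In Python, from bench import env gives the robot as it stands.
- The arm moves only by the tool jog_arm, never from a script. Its argument "motion" is a list of rows, each an object with "offset": the shift along the tool's x, y, z in mm, a list of three; "rotation": the turn, a rotation vector about the tool's x, y, z in degrees, a list of three; "fingers": the finger opening in mm, from 0 to 85.4. In form: [{"offset": [tx, ty, tz], "rotation": [rx, ry, rz], "fingers": fingers}, ...]. A call has 1 to 12 rows; each row shifts and turns the commanded pose from where the row before left it, along the tool's axes as they then stand; what a row does not reach is not made up. A row lasts 1/10 s, in which the tool goes at most 50 mm and 8.59 degrees, less where a joint would pass 70% of its speed; a pose out of reach is approached as far as the arm can. A call with a gripper value outside its range is refused whole. The fingers move at their own pace and stop on an object; "force" is the grip in N (left out, the last holds). Time passes only in rows, so rows that do not move let the fingers close. It gives the time, the measured TCP pose, the force, the opening and the grip force at its end, in the units of the state.
- env.sense(): the state, without advancing time (a new reading comes with each control period).
- env.read_camera(name): name is "side" or "top" or "wrist"; returns a dict with "pixels" (420x560x3 uint8, red, green, blue), "camera_matrix" (3x3 intrinsics, pixels), "k1" (the pictures are not rectified: a ray, as slopes to the right and down, at radius r is drawn at 1 + k1 r^2 times it, then the intrinsics apply), "world_to_cam" (4x4, takes a point from world to camera coordinates). Camera axes: x right, y up, looking along -z (the intrinsics and any distortion apply to the point x, -y, -z); pixel columns grow to the right and rows downward; lengths in m; the calibration is good to about 2 mm. A picture is of the moment at which its call begins. There is no depth.
- env.sign_off(): hands the job in; it is judged then, once.
The state is a dict: "t": time; "joint_positions": joint angles; "joint_velocities": joint speeds; "tau": joint torques, N m; "position": TCP position; "eef_rot": TCP orientation; "wrist_force": force on the tool from outside, world axes, zero at the start; "torque": the same for the moment, N m; "opening": finger opening in m; "grip_force": force on a finger pad.
Only numpy, scipy, OpenCV 4.12 (cv2) and the standard library are available. Lean on these libraries where they do the work, as an engineer would, in place of code of your own. Each camera call takes 0.05 s, during which the arm holds its last target. There are 200 camera calls.

TASK

The calibration is finished. Turn the key on the small gas cylinder clockwise until the valve is fully shut, lift the key off, and hang it by its ring on the hook inside the open key cabinet, going through the opening without touching its frame or seal. Then swing the cabinet door fully shut, and leave the other things on the bench where they are.

Things in the scene. Friction and masses are not known exactly. Their poses are not given: they have to be found in the camera images.
- cylinder_axis (a point): Small aluminium gas cylinder, 77 mm across, in a black 104 mm foot, green band, brass valve, a regulator with a round gauge on the side away from the key's swing; fixed to the bench. This point lies on the valve's vertical axis 174 mm above the bench: top of the spindle's collar (on which the key stands) when shut.
- valve (a joint): Turn of the valve spindle: 0 = fully shut (hard stop), positive = open, counter-clockwise from above; starts about 1.1 rad open; friction 0.07 N m. The spindle rises 5 mm per radian as it opens and sinks as it shuts, the key with it. It ends in an upright 13 mm square, 14 mm long, above a 22 mm round collar.
- cylinder_key: The loose steel cylinder key, 115 mm long, 130 g. Origin in the middle of the open underside of its socket. z is the socket's axis (up on the spindle), x points along the lever from socket to ring. The socket is a 24 mm square boss 26 mm high with a 15 mm square hole 15 mm deep: it turns up to 9 degrees loosely before it takes the spindle along.
- key_socket (a point): Middle of the open underside of the key's socket, same point as the key's origin; on the spindle's collar at the start.
- key_lever (a point): Middle of the red grip on the key's lever, where to grasp it: a straight bar 12 mm wide (13 at the red grip; along y) and 12 mm high. 40 mm along the key's x and 20 mm along its z from the key's origin. The red part runs from 23 to 57 mm, the bare lever on to 73 mm. Axes as the key's.
- key_ring (a point): Centre of the ring at the end of the key's lever: 22 mm clear hole, of 5 mm round steel, 32 mm outside; it lies flat in the key's xy plane, so its hole's axis is the key's z. 47 mm along x beyond the middle of the red grip, at the same height on the key.
- hook: Hook on the cabinet's back wall: a straight steel pin 5 mm thick, 55 mm long. Origin at its root on the wall, 125 mm above the bench; x points along the pin, to the front and 25 degrees up; y is level, z points down. The ring is threaded over its end from the front; a ring held level does not pass, one held about at right angles to the pin does. The key then hangs from it.
- hook_end (a point): Centre of the 7 mm ball at the free end of the hook, 55 mm from its root.
- opening (a point): Middle of the rectangular opening in the sloping front of a grey steel key cabinet (165 deep, 164 wide, 196 mm high, fixed), in the outer face of its frame. x points up the slope (40 degrees above level, away from the robot), y level, z straight out (40 degrees off vertical, towards the robot). Clear opening 168 mm along x, 140 mm along y. The hook's end is 13 mm behind this face.
- cabinet_frame: The frame round the opening, 3 mm thick, 191 x 164 mm outside, with a black rubber seal standing 4 mm proud of its outer face right round the opening; not to be touched. Origin and axes as the opening's.
- door (a joint): Angle of the cabinet door: 0 = shut flat, positive = open; starts 1.55 to 1.85 rad open. A grey panel, 191 x 164 mm, hinged along the right edge of the frame. Its outer face lies 7.5 mm off the hinge line. Friction 0.07 N m, weight 0.18 kg: it stays where left when wide open and may fall shut softly when less than half open.
- door_hinge (a point): Middle of the door's hinge line, in the frame's outer face, 82 mm to the right (-y) of the middle of the opening; axes as the opening's, the hinge line is x.
- door_edge (a point): Middle of the free edge of the door, on its outer face, 164 mm from the hinge line.
- flow_meter_c (a point): Bystander: grey hand-held flow meter, 121 x 67 x 30 mm, lying on the bench behind the cylinder; this point is its centre.
- vial_c (a point): Bystander: small glass vial with a red cap, 23 mm across, 52 mm high, standing near the front of the bench; this point is its centre.
- dropper_c (a point): Bystander: brown dropper bottle, 33 mm across, 102 mm high, standing on the bench farther back, between the cylinder and the cabinet; this point is its centre.

How it is judged:
On the way, in this order (a step that is already met when the one before it is completed fails the run):
1. the valve is turned fully shut with the key (value of joint valve below 0.08 rad), for 0.2 s.
2. the key is lifted off the spindle, the valve still shut (value of joint valve below 0.08 rad and distance between key_socket and cylinder_axis above 0.03 m), for 0.1 s.
3. the key hangs by its ring on the hook, let go (x of key_ring in the frame of hook between -0.012 and 0.054 m and y of key_ring in the frame of hook between -0.011 and 0.011 m and z of key_ring in the frame of hook between -0.002 and 0.015 m and contact force between cylinder_key and hook above 0.2 N and contact force between the fingers and cylinder_key below 0.05 N), for 0.2 s.
4. the cabinet door is shut (value of joint door below 0.05 rad), for 0.2 s.
At the end, for the whole second after the job is handed in: The valve is within 0.08 rad of its shut stop, the key hangs at rest by its ring on the hook inside the cabinet (the ring round the pin), and the door is within 0.05 rad of shut (all of step 3 and value of joint valve below 0.08 rad and value of joint door below 0.05 rad and linear speed of cylinder_key below 0.05 m/s); the robot touches nothing.
It fails at once if the frame or seal of the cabinet's opening is touched (more than 1 N) by the key or the robot (contact force between anything else and cabinet_frame above 1 N).
It fails at once if the flow meter is moved by more than 15 mm (distance of flow_meter_c from where it was at the start of the episode above 0.015 m).
It fails at once if the vial is moved by more than 15 mm (distance of vial_c from where it was at the start of the episode above 0.015 m).
It fails at once if the dropper bottle is moved by more than 15 mm (distance of dropper_c from where it was at the start of the episode above 0.015 m).
It also fails if it takes over 61 s, if anything falls off the work surface, if the arm or the gripper's body presses on something with over 40 N, if the wrist force passes 120 N, or if a joint passes its speed limit or range.

## Working session

There is one attempt and no reset: what is moved stays moved. The work goes in short steps, Python scripts to look and compute and a tool call to move; the robot and the scene stay as the last step left them, time stands still between calls to the robot, and variables do not carry over. Pictures are saved under pics/ and viewed, at most 10 in all, crops included, and the job is handed in when it is done.

Besides the shell and the picture viewer there is one more tool, called after "Emit:" as name(argument=value, ...), one argument or row to a line, values as JSON. jog_arm: Moves the arm, as the interface text tells. Its arguments: {"type":"object","properties":{"motion":{"type":"array","items":{"type":"object","properties":{"offset":{"type":"array","items":{"type":"number"}},"rotation":{"type":"array","items":{"type":"number"}},"fingers":{"type":"number"}}}},"force":{"type":"number"}},"required":["motion"]}

```bash
ls; mkdir -p pics
cat > h.py <<'E'
import numpy as np,cv2
from bench import env
from scipy.spatial.transform import Rotation as R
def cam(n):
    c=env.read_camera(n);return c
def save(n,f):
    c=cam(n);cv2.imwrite(f,c["pixels"][:,:,::-1]);np.save(f+'.npy',c,allow_pickle=True);return c
def ray(c,u,v):
    K=np.array(c["camera_matrix"]);d=np.array([(u-K[0,2])/K[0,0],(v-K[1,2])/K[1,1]])
    s=d.copy()
    for _ in range(20): s=d/(1+c["k1"]*(s@s))
    T=np.array(c["world_to_cam"]);Rm=T[:3,:3]
    w=Rm.T@np.array([s[0],-s[1],-1]);return -Rm.T@T[:3,3],w/np.linalg.norm(w)
def plane(c,u,v,z):
    o,d=ray(c,u,v);return o+d*(z-o[2])/d[2]
def tri(*cuv):
    A=0;b=0
    for c,u,v in cuv:
        o,d=ray(c,u,v);P=np.eye(3)-np.outer(d,d);A=A+P;b=b+P@o
    x=np.linalg.solve(A,b)
    return x,[float(np.linalg.norm((np.eye(3)-np.outer(ray(*q)[1],ray(*q)[1]))@(x-ray(*q)[0]))) for q in cuv]
def proj(c,p):
    T=np.array(c["world_to_cam"]);q=T[:3,:3]@p+T[:3,3];s=np.array([q[0],-q[1]])/-q[2]
    s=s*(1+c["k1"]*(s@s));K=np.array(c["camera_matrix"]);return K[:2,:2]@s+K[:2,2]
def load(f): return np.load(f+'.npy',allow_pickle=True).item()
def quat(): 
    q=env.sense()["eef_rot"];return R.from_quat([q[1],q[2],q[3],q[0]])
E
python3 - <<'E'
from h import *
for n in("side","top"):
    c=save(n,f"pics/{n}0.png");print(n,np.round(ray(c,280,210),3))
s=env.sense();print(s["position"],s["eef_rot"],s["opening"],env.finger_overhang)
E
```

```text
pics
side [[ 0.341  0.777  0.556]
 [ 0.25  -0.856 -0.452]]
top [[ 0.456 -0.013  1.212]
 [ 0.103 -0.002 -0.995]]
[ 0.2066298  -0.61585657  0.24152612] [-7.06485628e-04  9.86926171e-01  1.61171341e-01 -1.78741977e-04] 0.08556131220963202 0.011
```

View pics/side0.png

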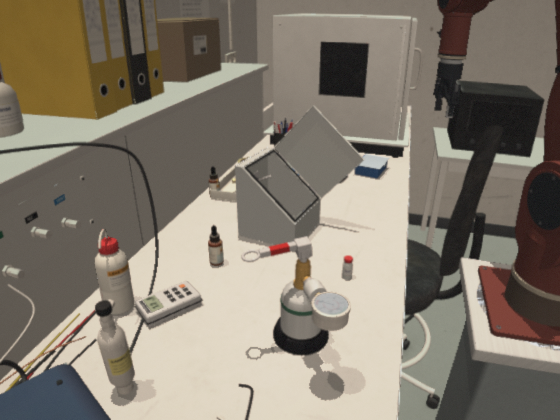

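View pics/top0.png

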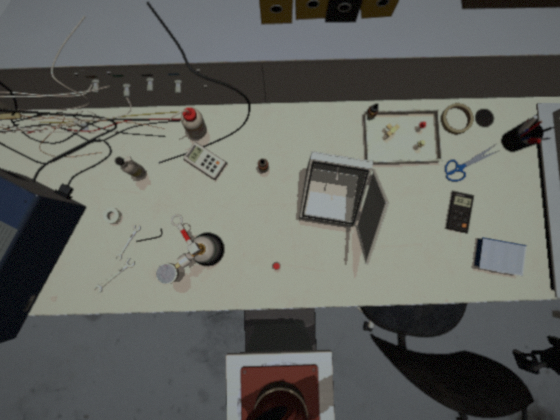

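Run:
```python
import cv2
a=cv2.imread("pics/top0.png")[145:295,150:390];cv2.imwrite("pics/top0c.png",cv2.resize(a,None,fx=3.3333,fy=3.3333,interpolation=cv2.INTER_CUBIC))
a=cv2.imread("pics/side0.png")[100:350,200:370]
a=cv2.resize(a,None,fx=4,fy=4,interpolation=cv2.INTER_CUBIC)
import numpy as np
cv2.imwrite("pics/side0c.png",cv2.convertScaleAbs(a[0:600],alpha=1.2))
```

```text
(no output)
```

View pics/top0c.png

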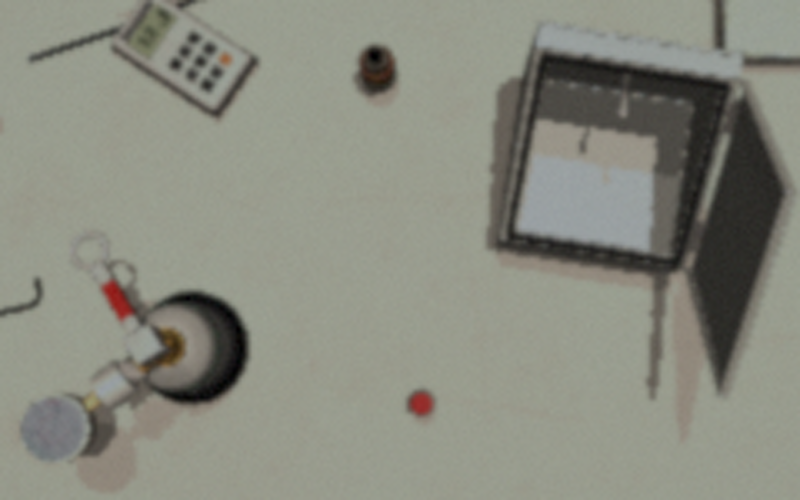

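View pics/side0c.png

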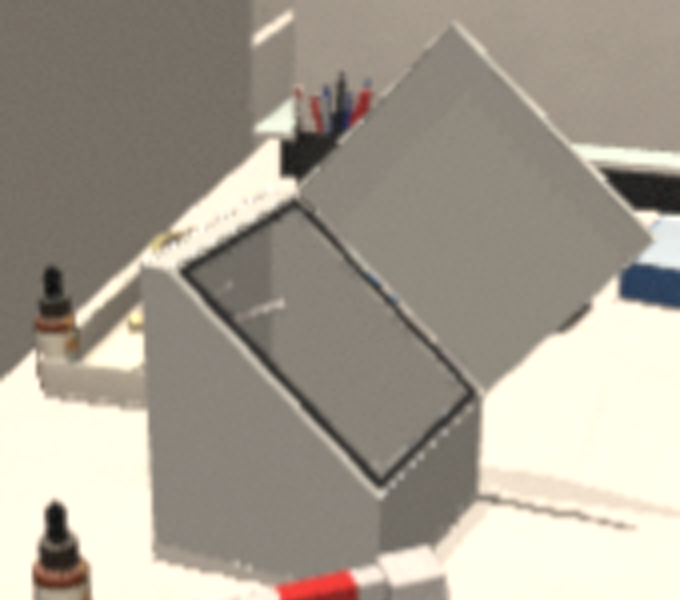

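Run:
```python
from h import *
t=load("pics/top0.png");s=load("pics/side0.png")
def red(c,box):
    u0,u1,v0,v1=box;p=c["pixels"][v0:v1,u0:u1].astype(int);m=(p[...,0]>110)&(p[...,1]<70)&(p[...,2]<75)
    v,u=np.nonzero(m);return u.mean()+u0,v.mean()+v0,len(u),u,v
T=lambda x,y:(150+x/3.33333,145+y/3.33333)
S=lambda x,y:(200+x/4,100+y/4)
rt=red(t,(170,200,220,250));rs=red(s,(262,295,235,262));print(rt[:3],rs[:3])
print("red",tri((t,*rt[:2]),(s,*rs[:2])),plane(t,*rt[:2],0.2035))
uv=np.c_[rt[3],rt[4]];print("red px pca",np.linalg.svd(uv-uv.mean(0))[2][0])
print("ring",plane(t,*T(90,249),0.2), "boss top",plane(t,*T(146,342),0.2055))
print("ring tri",tri((t,*T(90,249)),(s,250,256)))
names=["back+y","back-y","front-y","front+y"]
tc=[(543,55),(730,85),(680,268),(503,243)];sc=[(183,270),(297,205),(472,393),(380,483)]
P=[]
for n,a,b in zip(names,tc,sc):
    x,e=tri((t,*T(*a)),(s,*S(*b)));P.append(x);print(n,x.round(4),np.round(e,4))
P=np.array(P);print("c",P.mean(0));print([np.linalg.norm(P[i]-P[(i+1)%4]).round(4) for i in range(4)])
xd=(P[0]+P[1]-P[2]-P[3]);xd/=np.linalg.norm(xd);print("x",xd,"yaw",np.degrees(np.arctan2(xd[1],xd[0])),np.degrees(np.arcsin(xd[2])))
yd=P[0]+P[3]-P[1]-P[2];print("y yaw",np.degrees(np.arctan2(-yd[0],yd[1])))
print("hook end",tri((t,*T(622,112)),(s,*S(283,303))))
print("hook root",tri((t,*T(627,75)),(s,*S(234,319))))
# foot
g=cv2.cvtColor(t["pixels"],cv2.COLOR_RGB2GRAY);m=np.zeros_like(g);m[225:275,195:230]=(g[225:275,195:230]<50)
c=max(cv2.findContours(m,0,1)[0],key=cv2.contourArea)[:,0];hull=cv2.convexHull(c)[:,0]
print("foot",cv2.minEnclosingCircle(c), hull[hull[:,0]>205][:3])
print("vial",plane(t,*T(421,403),.05),"dropper",plane(t,*T(376,57),.1))
print("door free corners",tri((t,*T(722,390)),(s,*S(652,240))),tri((t,*T(785,190)),(s,*S(455,22))))
```

```text
(np.float64(184.77272727272728), np.float64(234.4090909090909), 44) (np.float64(279.2068965517241), np.float64(248.56551724137933), 145)
red (array([0.50312063, 0.23242211, 0.19822894]), [0.0018956363031422676, 0.0018956363031423647]) [0.50471466 0.23160641 0.2035    ]
red px pca [0.54712847 0.83704865]
ring [0.54351259 0.2524004  0.2       ] boss top [0.47025958 0.20821847 0.2055    ]
ring tri (array([0.54385927, 0.25482508, 0.19014511]), [0.0005237041995002852, 0.0005237041995001153])
back+y [ 0.687  -0.1061  0.1927] [0.0012 0.0012]
back-y [ 0.6598 -0.2546  0.1881] [0.0008 0.0008]
front-y [ 0.5247 -0.2281  0.0763] [0.0024 0.0024]
front+y [ 0.5501 -0.0743  0.0828] [0.0018 0.0018]
c [ 0.60538798 -0.16577588  0.1349666 ]
[np.float64(0.1511), np.float64(0.1773), np.float64(0.156), np.float64(0.1785)]
x [ 0.76458585 -0.16367831  0.62339224] yaw -12.083184573395895 38.564279244634776
y yaw -9.868910173953473
hook end (array([ 0.64600107, -0.17354167,  0.14956268]), [0.002265270126584885, 0.0022652701265848973])
hook root (array([ 0.6818136 , -0.18183884,  0.13062423]), [0.0013222889248111394, 0.0013222889248112701])
foot ((207.3527069091797, 249.08914184570312), 16.26035499572754) [[209 233]
 [215 235]
 [217 236]]
vial [0.41173841 0.0006723  0.05      ] dropper [0.71171012 0.03058621 0.1       ]
door free corners (array([ 0.41862058, -0.23390252,  0.1956358 ]), [0.0014731428881298875, 0.0014731428881298591]) (array([ 0.5571721 , -0.2579235 ,  0.31955303]), [0.002595496122573721, 0.0025954961225738995])
```

Emit:
jog_arm(
  motion=[
    {"offset":[0,0,-45],"rotation":[0,0,0],"fingers":85},
    {"offset":[0,0,-45],"rotation":[0,0,0],"fingers":85},
    {"offset":[12,-9,-40],"rotation":[0,0,0],"fingers":85},
    {"offset":[25,-20,-30],"rotation":[0,0,0],"fingers":85},
    {"offset":[31,-24,-20],"rotation":[0,0,0],"fingers":85},
    {"offset":[31,-24,-20],"rotation":[0,0,0],"fingers":85},
    {"offset":[31,-24,0],"rotation":[0,0,0],"fingers":85},
    {"offset":[31,-24,0],"rotation":[0,0,0],"fingers":85},
    {"offset":[31,-24,0],"rotation":[0,0,0],"fingers":85},
    {"offset":[31,-24,0],"rotation":[0,0,0],"fingers":85},
    {"offset":[31,-24,0],"rotation":[0,0,0],"fingers":85},
    {"offset":[31,-24,0],"rotation":[0,0,0],"fingers":85},
  ],
)

```text
t: 1.3
position: [0.4072, -0.3145, 0.4421]
eef_rot: [-0.0, 0.987, 0.161, -0.0]
wrist_force: [0.7, -0.5, -0.2]
opening: 0.0851
grip_force: 0.0
```

```bash
cat >> h.py <<'E'
def togo(p,q=None):
    """tool-frame shift (mm) to world point p, rotvec (deg) to orientation q after"""
    s=env.sense();r=quat();print("t",round(s["t"],2),"pos",np.round(s["position"],4),"toolx",np.round(r.as_matrix()[:,0],3),"toolz",np.round(r.as_matrix()[:,2],3),"j",np.round(s["joint_positions"],2),"F",np.round(s["wrist_force"],1),"op",round(s["opening"],4),"gf",round(s["grip_force"],1))
    print(" go mm",np.round(1000*(r.inv().apply(np.array(p)-s["position"])),1), "" if q is None else np.round(np.degrees((r.inv()*q).as_rotvec()),1))
def toolR(x,z):
    x=np.array(x,float);z=np.array(z,float);z/=np.linalg.norm(z);x-=z*(x@z);x/=np.linalg.norm(x);return R.from_matrix(np.c_[x,np.cross(z,x),z])
def yawR(a): a=np.radians(a);return toolR([np.cos(a),np.sin(a),0],[0,0,-1])
E
python3 -c "
from h import *
togo([.47,.18,.40],yawR(31))"
```

```text
t 1.3 pos [ 0.4072 -0.3145  0.4421] toolx [ 0.948  0.318 -0.   ] toolz [-0.  0. -1.] j [ 0.77  0.04 -0.21  1.41  0.01  1.69 -0.68] F [ 0.7 -0.5 -0.2] op 0.0851 gf 0.0
 go mm [ 216.8 -448.8   42.1] [ -0.    0.  -12.5]
```

Emit:
jog_arm(
  motion=[
    {"offset":[18,-37,0],"rotation":[0,0,0],"fingers":85},
    {"offset":[18,-37,0],"rotation":[0,0,0],"fingers":85},
    {"offset":[18,-37,0],"rotation":[0,0,0],"fingers":85},
    {"offset":[18,-37,0],"rotation":[0,0,0],"fingers":85},
    {"offset":[18,-37,0],"rotation":[0,0,0],"fingers":85},
    {"offset":[18,-37,0],"rotation":[0,0,0],"fingers":85},
    {"offset":[18,-37,0],"rotation":[0,0,0],"fingers":85},
    {"offset":[18,-37,0],"rotation":[0,0,0],"fingers":85},
    {"offset":[18,-37,10],"rotation":[0,0,0],"fingers":85},
    {"offset":[18,-37,20],"rotation":[0,0,0],"fingers":85},
    {"offset":[18,-37,20],"rotation":[0,0,0],"fingers":85},
    {"offset":[18,-37,20],"rotation":[0,0,0],"fingers":85},
  ],
)

```text
t: 2.5
position: [0.47, 0.1752, 0.3716]
eef_rot: [0.0, 0.987, 0.161, 0.0]
wrist_force: [1.8, -0.4, -0.4]
opening: 0.0852
grip_force: 0.0
```

Emit:
jog_arm(
  motion=[
    {"offset":[0,0,20],"rotation":[0,0,-4],"fingers":85},
    {"offset":[0,0,20],"rotation":[0,0,-4],"fingers":85},
    {"offset":[0,0,0],"rotation":[0,0,-4.5],"fingers":85},
    {"offset":[0,0,0],"rotation":[0,0,0],"fingers":85},
  ],
)

```text
t: 2.9
position: [0.4698, 0.1735, 0.3316]
eef_rot: [-0.0, 0.963, 0.268, -0.001]
wrist_force: [0.2, -0.7, -0.1]
opening: 0.0851
grip_force: 0.0
```

```bash
python3 -c "
from h import *
c=save('wrist','pics/w1.png')
togo([.5035,.231,.193],yawR(31));print(np.round(ray(c,280,210),3))"
```

```text
t 2.95 pos [0.4701 0.1736 0.3322] toolx [ 0.858  0.514 -0.   ] toolz [-0. -0. -1.] j [ 0.33  0.04 -0.78  1.64  0.03  1.47 -1.49] F [0.5 0.2 0.9] op 0.0849 gf 0.0
 go mm [ 58.2 -32.  139.2] [-0.  0. -0.]
[[ 0.54   0.218  0.463]
 [-0.28  -0.184 -0.942]]
```

View pics/w1.png

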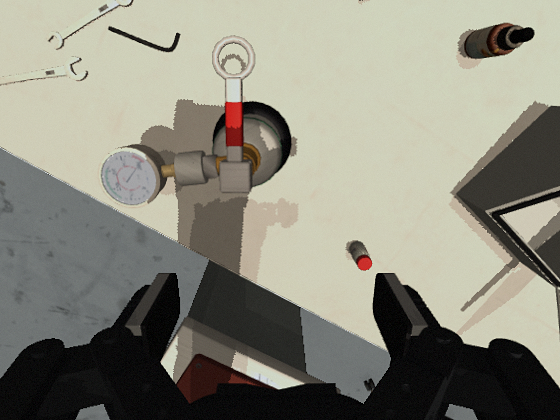

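```bash
python3 -c "
from h import *
c=load('pics/w1.png');t=load('pics/top0.png');s=load('pics/side0.png')
p=c['pixels'].astype(int);m=(p[...,0]>120)&(p[...,1]<60)&(p[...,2]<60);m[200:]=0
v,u=np.nonzero(m);print(u.mean(),v.mean(),u.min(),u.max(),v.min(),v.max())
g=plane(c,u.mean(),v.mean(),.2045);r=plane(c,234,59,.1995);b=plane(c,235,177,.2055)
print('grip',g,'ring',r,'boss',b,np.degrees(np.arctan2(*(r-b)[1::-1])),np.linalg.norm(r-b),np.linalg.norm(g-b))
print(tri((c,u.mean(),v.mean()),(s,279.2,248.6)),tri((c,u.mean(),v.mean()),(t,184.8,234.4)))
togo(g*[1,1,0]+[0,0,.193],yawR(31))
"
```

```text
233.51683501683502 121.33501683501683 225 241 102 144
grip [0.50469092 0.23235956 0.2045    ] ring [0.54216254 0.25349325 0.1995    ] boss [0.46883166 0.21104968 0.2055    ] 30.062052858360868 0.08494042024902 0.041725260761712304
(array([0.5025361 , 0.23230384, 0.197734  ]), [0.0012879399009106493, 0.0012879399009108415]) (array([0.50456656, 0.23225515, 0.20166324]), [0.00037269236702582715, 0.00037269236702590776])
t 2.95 pos [0.4701 0.1736 0.3322] toolx [ 0.858  0.514 -0.   ] toolz [-0. -0. -1.] j [ 0.33  0.04 -0.78  1.64  0.03  1.47 -1.49] F [0.5 0.2 0.9] op 0.0849 gf 0.0
 go mm [ 60.  -32.6 139.2] [-0.  0. -0.]
```

Emit:
jog_arm(
  motion=[
    {"offset":[20,-11,10],"rotation":[0,0,0],"fingers":45},
    {"offset":[20,-11,20],"rotation":[0,0,0],"fingers":45},
    {"offset":[20,-10.5,20],"rotation":[0,0,0],"fingers":45},
    {"offset":[0,0,20],"rotation":[0,0,0],"fingers":45},
    {"offset":[0,0,20],"rotation":[0,0,0],"fingers":45},
    {"offset":[0,0,20],"rotation":[0,0,0],"fingers":45},
    {"offset":[0,0,15],"rotation":[0,0,0],"fingers":45},
    {"offset":[0,0,15],"rotation":[0,0,0],"fingers":45},
    {"offset":[0,0,0],"rotation":[0,0,0],"fingers":45},
  ],
)

```text
t: 3.85
position: [0.5042, 0.2318, 0.1907]
eef_rot: [0.0, 0.964, 0.267, -0.001]
wrist_force: [-0.6, 0.3, 0.0]
opening: 0.045
grip_force: 0.0
```

Emit:
jog_arm(
  force=40,
  motion=[
    {"offset":[0,0,0],"rotation":[0,0,0],"fingers":5},
    {"offset":[0,0,0],"rotation":[0,0,0],"fingers":5},
    {"offset":[0,0,0],"rotation":[0,0,0],"fingers":5},
    {"offset":[0,0,0],"rotation":[0,0,0],"fingers":5},
    {"offset":[0,0,0],"rotation":[0,0,0],"fingers":5},
  ],
)

```text
t: 4.35
position: [0.5053, 0.2327, 0.1931]
eef_rot: [-0.0, 0.964, 0.268, 0.001]
wrist_force: [1.8, 1.0, 3.6]
opening: 0.0109
grip_force: 42.3
```

```bash
python3 -c "
from h import *
togo([.504,.2318,.1915],yawR(31))
c=save('wrist','pics/w2.png')"
```

```text
t 4.35 pos [0.5053 0.2327 0.1931] toolx [0.857 0.516 0.002] toolz [ 0.001  0.001 -1.   ] j [ 0.19  0.27 -0.81  1.73  0.21  1.23 -1.7 ] F [1.8 1.  3.6] op 0.0109 gf 42.3
 go mm [-1.6  0.1  1.6] [ 0.  -0.1  0. ]
```

View pics/w2.png

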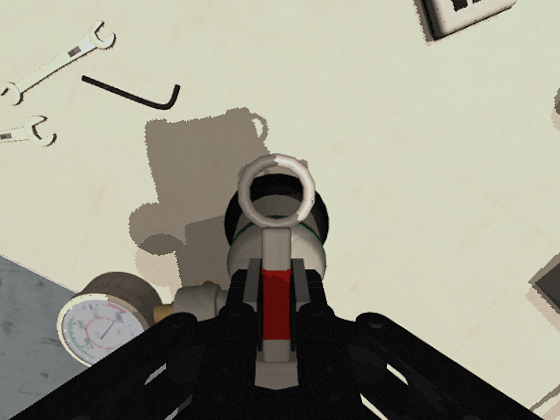

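Emit:
jog_arm(
  motion=[
    {"offset":[-0.2,4.3,0],"rotation":[0,0,6],"fingers":5},
    {"offset":[-0.2,4.3,0.5],"rotation":[0,0,6],"fingers":5},
    {"offset":[-0.2,4.3,0.5],"rotation":[0,0,6],"fingers":5},
    {"offset":[-0.2,4.3,0.5],"rotation":[0,0,6],"fingers":5},
    {"offset":[-0.2,4.3,0.5],"rotation":[0,0,6],"fingers":5},
    {"offset":[-0.2,4.3,0.5],"rotation":[0,0,6],"fingers":5},
    {"offset":[-0.2,4.3,0.5],"rotation":[0,0,6],"fingers":5},
    {"offset":[-0.2,4.3,0.5],"rotation":[0,0,6],"fingers":5},
    {"offset":[-0.2,4.3,0.5],"rotation":[0,0,6],"fingers":5},
    {"offset":[-0.2,4.3,0.5],"rotation":[0,0,6],"fingers":5},
  ],
)

```text
t: 5.4
position: [0.5067, 0.1887, 0.1882]
eef_rot: [0.001, 0.967, -0.253, 0.001]
wrist_force: [0.8, -9.6, 5.9]
opening: 0.0109
grip_force: 42.7
```

```bash
python3 -c "
from h import *
a=np.radians(-29)
togo([.469+.041*np.cos(a),.2105+.041*np.sin(a),.1865],yawR(-29));print(env.sense()['torque'])
r=quat().as_matrix()[:,0];print(np.degrees(np.arctan2(r[1],r[0])))"
```

```text
t 5.4 pos [0.5067 0.1887 0.1882] toolx [ 0.872 -0.489  0.002] toolz [ 0.001 -0.003 -1.   ] j [ 0.14  0.21 -0.65  1.78  0.14  1.2  -2.63] F [ 0.8 -9.6  5.9] op 0.0109 gf 42.7
 go mm [-2.5 -0.8  1.6] [ 0.1 -0.1 -0.3]
[-1.71425872  0.02825859  0.38124763]
-29.29782445529853
```

Emit:
jog_arm(
  motion=[
    {"offset":[0,0,0],"rotation":[0,0,0],"fingers":40},
    {"offset":[0,0,0],"rotation":[0,0,0],"fingers":40},
    {"offset":[0,0,0],"rotation":[0,0,0],"fingers":40},
    {"offset":[0,0,-10],"rotation":[0,0,0],"fingers":40},
    {"offset":[0,0,-20],"rotation":[0,0,0],"fingers":40},
    {"offset":[0,0,-30],"rotation":[0,0,-5],"fingers":40},
    {"offset":[0,0,-30],"rotation":[0,0,-8],"fingers":40},
    {"offset":[0,0,-10],"rotation":[0,0,-8],"fingers":40},
    {"offset":[0,0,0],"rotation":[0,0,-8],"fingers":40},
    {"offset":[0,0,0],"rotation":[0,0,-8],"fingers":40},
    {"offset":[0,0,0],"rotation":[0,0,-8],"fingers":40},
    {"offset":[0,0,0],"rotation":[0,0,-8],"fingers":40},
  ],
)

```text
t: 6.6
position: [0.5058, 0.1917, 0.2886]
eef_rot: [-0.0, 0.977, 0.212, 0.0]
wrist_force: [0.1, 0.1, 0.4]
opening: 0.04
grip_force: 0.0
```

Emit:
jog_arm(
  motion=[
    {"offset":[0,0,0],"rotation":[0,0,-8],"fingers":40},
    {"offset":[0,0,0],"rotation":[0,0,-8],"fingers":40},
    {"offset":[0,0,0],"rotation":[0,0,-8],"fingers":40},
    {"offset":[0,0,0],"rotation":[0,0,-8],"fingers":40},
    {"offset":[0,0,0],"rotation":[0,0,-8],"fingers":40},
    {"offset":[0,0,0],"rotation":[0,0,-8],"fingers":40},
    {"offset":[0,0,0],"rotation":[0,0,-8],"fingers":40},
    {"offset":[0,0,0],"rotation":[0,0,-8],"fingers":40},
    {"offset":[0,0,0],"rotation":[0,0,-8],"fingers":40},
    {"offset":[0,0,0],"rotation":[0,0,-8],"fingers":40},
    {"offset":[0,0,0],"rotation":[0,0,-8],"fingers":40},
    {"offset":[0,0,0],"rotation":[0,0,-8],"fingers":40},
  ],
)

```text
t: 7.8
position: [0.5058, 0.1917, 0.2886]
eef_rot: [0.0, 0.497, 0.868, 0.0]
wrist_force: [1.0, -0.1, 0.8]
opening: 0.0401
grip_force: 0.0
```

Emit:
jog_arm(
  motion=[
    {"offset":[0,0,0],"rotation":[0,0,-8],"fingers":40},
    {"offset":[0,0,0],"rotation":[0,0,-8],"fingers":40},
    {"offset":[0,0,0],"rotation":[0,0,-8],"fingers":40},
    {"offset":[0,0,0],"rotation":[0,0,-7],"fingers":40},
    {"offset":[0,0,0],"rotation":[0,0,0],"fingers":40},
  ],
)

```text
t: 8.3
position: [0.5058, 0.1916, 0.2885]
eef_rot: [0.0, 0.249, 0.969, 0.0]
wrist_force: [-0.6, -0.1, 0.3]
opening: 0.0401
grip_force: 0.0
```

```bash
python3 -c "
from h import *
togo([.5045,.1905,.1865],yawR(151))
c=save('wrist','pics/w3.png')
p=c['pixels'].astype(int);m=((p[...,0]>120)&(p[...,1]<60)&(p[...,2]<60)).astype(np.uint8)
n,l,st,ce=cv2.connectedComponentsWithStats(m)
for i in range(1,n):
  if st[i,4]>60: print(st[i],ce[i],plane(c,*ce[i],.199))
"
```

```text
t 8.3 pos [0.5058 0.1916 0.2885] toolx [-0.876  0.482 -0.   ] toolz [ 0.  0. -1.] j [ 0.41  0.19 -0.96  1.62  0.16  1.41  0.5 ] F [-0.6 -0.1  0.3] op 0.0401 gf 0.0
 go mm [  0.7  -1.6 102. ] [0.  0.  0.2]
[ 76 170  17  16 206] [ 84.10194175 177.50970874] [0.41952296 0.09378975 0.199     ]
[460 319  57  24  86] [488.8255814  330.65116279] [0.6716565  0.29417128 0.199     ]
```

View pics/w3.png

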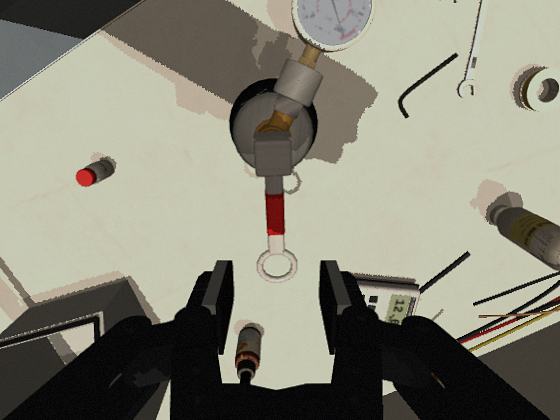

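```bash
python3 -c "
from h import *
c=load('pics/w3.png')
g=plane(c,275,214,.2);r=plane(c,276.5,265,.195);b=plane(c,273,157,.2005)
print('grip',g,'ring',r,'boss',b,np.degrees(np.arctan2(*(r-b)[1::-1])),np.linalg.norm(r-b),np.linalg.norm(g-b))
togo((b+.041*(r-b)/np.linalg.norm(r-b))*[1,1,0]+[0,0,.186],yawR(151))
"
```

```text
grip [0.50315071 0.19320162 0.2       ] ring [0.54022976 0.17406359 0.195     ] boss [0.46819867 0.21094743 0.2005    ] -27.11491925922705 0.08111193383105766 0.03920215700617063
t 8.35 pos [0.5059 0.1915 0.2884] toolx [-0.874  0.486 -0.   ] toolz [ 0.  0. -1.] j [ 0.41  0.19 -0.96  1.62  0.16  1.41  0.49] F [-0.6  0.3  0.1] op 0.0398 gf 0.0
 go mm [  1.5   0.  102.4] [ 0.   0.  -0.1]
```

Emit:
jog_arm(
  motion=[
    {"offset":[2,0,20],"rotation":[0,0,0],"fingers":40},
    {"offset":[0,0,30],"rotation":[0,0,0],"fingers":40},
    {"offset":[0,0,30],"rotation":[0,0,0],"fingers":40},
    {"offset":[0,0,22],"rotation":[0,0,0],"fingers":40},
    {"offset":[0,0,0],"rotation":[0,0,0],"fingers":5},
    {"offset":[0,0,0],"rotation":[0,0,0],"fingers":5},
    {"offset":[0,0,0],"rotation":[0,0,0],"fingers":5},
    {"offset":[0,0,0],"rotation":[0,0,0],"fingers":5},
    {"offset":[0.1,-2.9,0.3],"rotation":[0,0,4],"fingers":5},
    {"offset":[0.1,-2.9,0.3],"rotation":[0,0,4],"fingers":5},
    {"offset":[0,0,0],"rotation":[0,0,0],"fingers":5},
  ],
)

```text
t: 9.45
position: [0.5006, 0.1866, 0.1864]
eef_rot: [0.0, 0.319, 0.948, -0.001]
wrist_force: [-3.9, -3.9, -1.5]
opening: 0.0115
grip_force: 38.9
```

```bash
cat > st.py <<'E'
from h import *
s=env.sense();r=quat().as_matrix()[:,0];p=s["position"]
print(s["t"],p,"yaw",np.degrees(np.arctan2(-r[1],-r[0])),"bearing",np.degrees(np.arctan2(p[1]-.2108,p[0]-.4685)),"rad",np.hypot(p[1]-.2108,p[0]-.4685),"F",s["wrist_force"],s["torque"],"gf",s["grip_force"],s["opening"],s["joint_positions"].round(2))
E
python3 st.py
```

```text
9.45 [0.50055725 0.18655024 0.18637355] yaw -37.17618818342291 bearing -37.1057439148695 rad 0.040195993796128884 F [-3.90691931 -3.93400112 -1.53040699] [-0.71482072  0.79378869  0.27749936] gf 38.915547899869125 0.011457947192195467 [ 0.37  0.25 -0.92  1.78  0.21  1.21  0.31]
```

Emit:
jog_arm(
  motion=[
    {"offset":[0.1,-2.9,0.3],"rotation":[0,0,4],"fingers":5},
    {"offset":[0,0,0],"rotation":[0,0,0],"fingers":5},
  ],
)

```text
t: 9.65
position: [0.4988, 0.1843, 0.1861]
eef_rot: [0.0, 0.352, 0.936, -0.001]
wrist_force: [-3.2, -4.6, -0.0]
opening: 0.0114
grip_force: 39.2
```

```bash
python3 st.py
```

```text
9.65 [0.49880999 0.18426779 0.18610433] yaw -41.16767819765985 bearing -41.197658867895804 rad 0.040282176779076105 F [-3.22905314 -4.6371901  -0.01673454] [-0.77799063  0.79399962  0.30051303] gf 39.235476400717744 0.011370583003895953 [ 0.37  0.24 -0.91  1.79  0.2   1.21  0.25]
```

Emit:
jog_arm(
  motion=[
    {"offset":[0.1,-2.9,0],"rotation":[0,0,4],"fingers":5},
    {"offset":[0,0,0],"rotation":[0,0,0],"fingers":5},
  ],
)

```text
t: 9.85
position: [0.4969, 0.182, 0.1862]
eef_rot: [0.0, 0.384, 0.923, -0.001]
wrist_force: [-3.5, -4.2, -0.5]
opening: 0.0115
grip_force: 40.5
```

```bash
python3 st.py
```

```text
9.85 [0.49686102 0.18204243 0.18617994] yaw -45.16253731766587 bearing -45.3977752135485 rad 0.040389914048424104 F [-3.46890505 -4.24893635 -0.48032712] [-0.90824136  0.79279019  0.34172323] gf 40.48323492432246 0.011505257037082573 [ 0.37  0.23 -0.9   1.8   0.2   1.21  0.19]
```

Emit:
jog_arm(
  motion=[
    {"offset":[0.1,-2.9,0],"rotation":[0,0,4],"fingers":5},
    {"offset":[0,0,0],"rotation":[0,0,0],"fingers":5},
  ],
)

```text
t: 10.05
position: [0.495, 0.1802, 0.1863]
eef_rot: [0.001, 0.416, 0.909, -0.001]
wrist_force: [-2.6, -3.9, 0.3]
opening: 0.0115
grip_force: 41.9
```

```bash
python3 st.py
```

```text
10.05 [0.49497931 0.18019639 0.18630515] yaw -49.15078052723334 bearing -49.13250260073172 rad 0.04046893270869578 F [-2.59575942 -3.94024484  0.30422636] [-0.99774901  0.59210815  0.40744496] gf 41.94015006622067 0.011460608568582066 [ 0.36  0.22 -0.89  1.8   0.19  1.21  0.13]
```

Emit:
jog_arm(
  motion=[
    {"offset":[0.1,-2.9,0],"rotation":[0,0,4],"fingers":5},
    {"offset":[0,0,0],"rotation":[0,0,0],"fingers":5},
  ],
)

```text
t: 10.25
position: [0.493, 0.1784, 0.1864]
eef_rot: [0.001, 0.447, 0.894, -0.001]
wrist_force: [-2.2, -4.4, 0.3]
opening: 0.0113
grip_force: 43.1
```

```bash
python3 st.py
```

```text
10.25 [0.49295408 0.17842446 0.18641639] yaw -53.13349368960562 bearing -52.93531035213421 rad 0.04057311336667791 F [-2.24022943 -4.4348025   0.34991791] [-0.99416614  0.44131782  0.45681463] gf 43.125019669532776 0.011291982120064539 [ 0.36  0.21 -0.88  1.81  0.18  1.2   0.07]
```

```bash
python3 -c "
from h import *
c=save('wrist','pics/w4.png');t=save('top','pics/t4.png')
p=c['pixels'];cv2.imwrite('pics/w4c.png',cv2.resize(np.vstack([p[130:420,180:380,::-1]]),None,fx=2,fy=2))
a=cv2.resize(t['pixels'][200:290,150:250,::-1],None,fx=4,fy=4.,interpolation=2)
b=cv2.imread('pics/w4c.png');H=max(a.shape[0],b.shape[0]);o=np.zeros((H,a.shape[1]+b.shape[1],3),np.uint8);o[:a.shape[0],:a.shape[1]]=a;o[:b.shape[0],a.shape[1]:]=b
cv2.imwrite('pics/v8.png',o);print(o.shape)"
```

```text
(580, 800, 3)
```

View pics/v8.png

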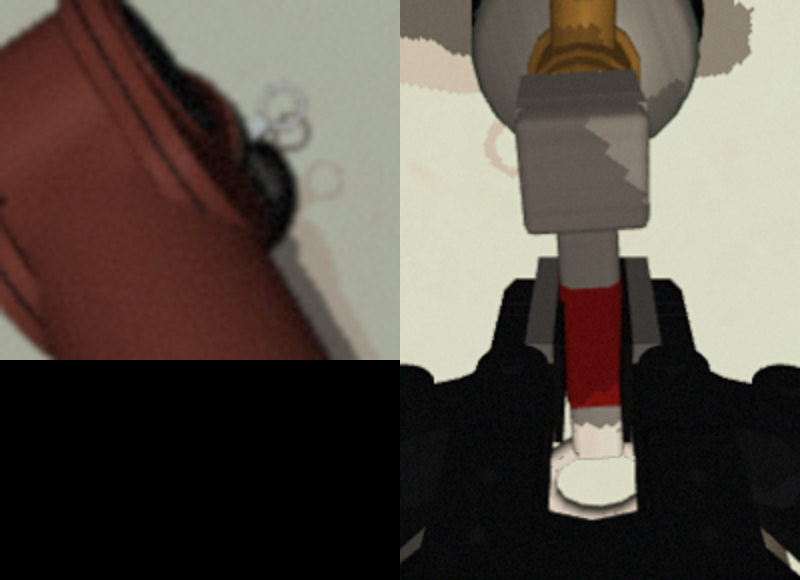

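```bash
python3 -c "
from h import *
c=load('pics/w4.png');t=load('pics/t4.png')
r=plane(c,278.5,371,.194);b=plane(c,272.5,214,.2);r2=plane(t,220.5,225.7,.194)
for q,a in((r,b),(r2,np.array([.4685,.2108,0])),(r,np.array([.4685,.2108,0]))): d=q-a;print(q,a,np.degrees(np.arctan2(d[1],d[0])),np.hypot(*d[:2]))
"
```

```text
[0.51703227 0.14870195 0.194     ] [0.46745884 0.21065109 0.2       ] -51.33223135141519 0.07934242782289164
[0.52504263 0.14097353 0.194     ] [0.4685 0.2108 0.    ] -51.00085759862053 0.08984878328521978
[0.51703227 0.14870195 0.194     ] [0.4685 0.2108 0.    ] -51.990855978753984 0.07881337889741769
```

Emit:
jog_arm(
  motion=[
    {"offset":[0.1,-2.9,0],"rotation":[0,0,4],"fingers":5},
    {"offset":[0.1,-2.9,0],"rotation":[0,0,4],"fingers":5},
    {"offset":[0,0,0],"rotation":[0,0,0],"fingers":5},
  ],
)

```text
t: 10.65
position: [0.4886, 0.1752, 0.1866]
eef_rot: [0.001, 0.509, 0.861, -0.0]
wrist_force: [-0.8, -4.0, -1.1]
opening: 0.0113
grip_force: 44.3
```

```bash
python3 st.py
```

```text
10.65 [0.48855155 0.17518927 0.18658288] yaw -61.12824598140756 bearing -60.61718399477243 rad 0.04086794606659782 F [-0.83384719 -3.96422812 -1.12559686] [-1.20232678  0.18024101  0.5106768 ] gf 44.33006557635963 0.011297555710640558 [ 0.36  0.19 -0.87  1.82  0.16  1.2  -0.06]
```

Emit:
jog_arm(
  force=60,
  motion=[
    {"offset":[0.2,4.1,0],"rotation":[0,0,-5.7],"fingers":5},
    {"offset":[0.2,4.1,0],"rotation":[0,0,-5.7],"fingers":5},
    {"offset":[0.2,4.1,0],"rotation":[0,0,-5.7],"fingers":5},
    {"offset":[0,0,0],"rotation":[0,0,0],"fingers":5},
    {"offset":[0,0,0],"rotation":[0,0,0],"fingers":5},
  ],
)

```text
t: 11.15
position: [0.4975, 0.1828, 0.186]
eef_rot: [0.0, 0.374, 0.928, -0.001]
wrist_force: [-3.9, -5.0, 0.8]
opening: 0.0109
grip_force: 58.5
```

```bash
python3 st.py
```

```text
11.15 [0.49751932 0.18280996 0.18604251] yaw -43.878124843575584 bearing -43.965663956210044 rad 0.04031827179269198 F [-3.87335179 -4.9908429   0.82329965] [-1.03293219  0.82338612  0.34858474] gf 58.524464192923915 0.010856300008418097 [ 0.37  0.23 -0.9   1.79  0.2   1.21  0.21]
```

Emit:
jog_arm(
  motion=[
    {"offset":[0,0,-5],"rotation":[0,0,0],"fingers":5},
    {"offset":[0,0,-5],"rotation":[0,0,0],"fingers":5},
    {"offset":[0,0,-5],"rotation":[0,0,0],"fingers":5},
    {"offset":[0,0,-10],"rotation":[0,0,0],"fingers":5},
    {"offset":[0,0,-15],"rotation":[0,0,0],"fingers":5},
    {"offset":[0,0,-15],"rotation":[0,0,0],"fingers":5},
    {"offset":[0,0,-15],"rotation":[0,0,0],"fingers":5},
    {"offset":[0,0,-15],"rotation":[0,0,0],"fingers":5},
    {"offset":[0,0,0],"rotation":[0,0,0],"fingers":5},
  ],
)

```text
t: 12.05
position: [0.4986, 0.1842, 0.2726]
eef_rot: [0.001, 0.373, 0.928, 0.001]
wrist_force: [0.5, -0.0, -1.2]
opening: 0.0108
grip_force: 58.5
```

```bash
python3 st.py
python3 - <<'E'
from h import *
c=save('wrist','pics/w5.png');t=save('top','pics/t5.png');s=save('side','pics/s5.png')
p=c['pixels'];a=p[100:420,170:390,::-1]
b=cv2.resize(s['pixels'][170:330,220:350,::-1],None,fx=2,fy=2)
o=np.zeros((330,490,3),np.uint8);o[:320,:220]=a;o[:b.shape[0],225:225+b.shape[1]]=b
cv2.imwrite('pics/v9.png',cv2.resize(o,None,fx=1.6,fy=1.6,interpolation=2))
E
```

```text
12.05 [0.49860829 0.18416717 0.27256648] yaw -43.851470183091855 bearing -41.4949439975773 rad 0.04019722699972027 F [ 0.46765965 -0.02164242 -1.15846781] [-0.00358483 -0.06802672 -0.01443182] gf 58.46093509811908 0.01078392791019583 [ 0.4   0.16 -0.92  1.67  0.13  1.37  0.26]
```

View pics/v9.png

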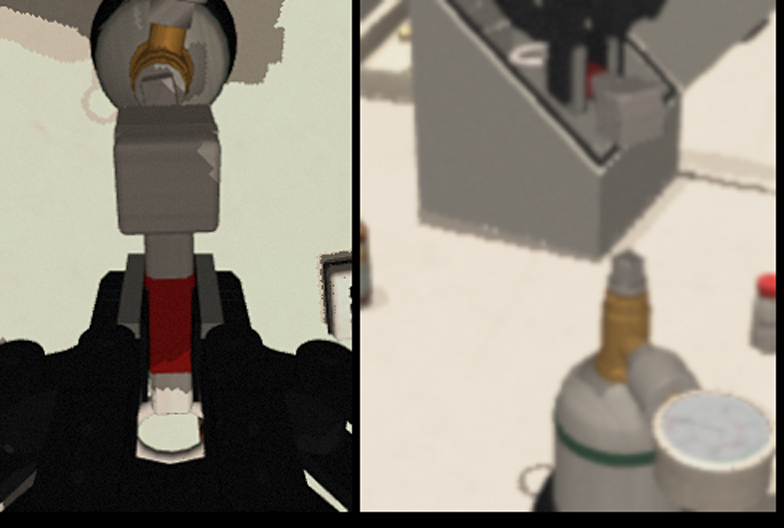

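```bash
cat > cab.py <<'E'
from h import *
yaw=np.radians(-11);h=np.array([np.cos(yaw),np.sin(yaw),0]);v=np.array([0,0,1.]);yl=np.array([-np.sin(yaw),np.cos(yaw),0])
s40,c40=np.sin(np.radians(40)),np.cos(np.radians(40))
xs=c40*h+s40*v;zo=-s40*h+c40*v
d=-np.cos(np.radians(25))*h+np.sin(np.radians(25))*v
O=np.array([.607,-.166,.132]);HE=np.array([.646,-.1737,.1485])
def op(p): p=np.asarray(p)-O;return np.round(1000*np.array([p@xs,p@yl,p@zo]),1)
RT=np.array([-.047,0,-.008])   # ring in tool
def target(ring,elev=45):
    e=np.radians(elev);kx=np.cos(e)*h+np.sin(e)*v;kz=-np.sin(e)*h+np.cos(e)*v
    q=toolR(-kx,-kz);return ring-q.apply(RT),q
E
python3 - <<'E'
from cab import *
c=load('pics/w5.png');s=load('pics/s5.png')
p=np.array(env.sense()['position']);q=quat()
r=plane(c,277.5,370.6,p[2]+.008);b=plane(c,275,212,p[2]+.014)
print('ring tool',q.inv().apply(r-p)*1000,'boss tool',q.inv().apply(b-p)*1000)
x,e=tri((c,277.5,370.6),(s,272.6,186.6));print('tri',q.inv().apply(x-p)*1000,e)
print("hook end op",op(HE), "pin root->", op(HE-.055*d))
P1=HE+.02*d+.05*zo
t,qq=target(P1);print(t);togo(t,qq)
togo([.47,.05,.33],qq)
E
```

```text
ring tool [-40.89650941   2.57520775  -8.00995903] boss tool [ 40.61529649   1.39319287 -13.99203852]
tri [-51.84094696   3.09308133   2.13058651] [0.0007512917423124068, 0.0007512917423123549]
hook end op [ 41.1  -0.1 -12.9] pin root-> [ 64.3  -0.1 -62.8]
[ 0.56958749 -0.15884691  0.15636371]
t 12.2 pos [0.4975 0.1833 0.2695] toolx [-0.721  0.693  0.   ] toolz [-0. -0. -1.] j [ 0.4   0.17 -0.92  1.68  0.13  1.36  0.26] F [ 0.  -0.2 -1.6] op 0.0103 gf 58.4
 go mm [-289.1 -196.7  113.2] [-12.9 -43.8 -31.1]
t 12.2 pos [0.4975 0.1833 0.2695] toolx [-0.721  0.693  0.   ] toolz [-0. -0. -1.] j [ 0.4   0.17 -0.92  1.68  0.13  1.36  0.26] F [ 0.  -0.2 -1.6] op 0.0103 gf 58.4
 go mm [ -72.6 -115.2  -60.4] [-12.9 -43.8 -31.1]
```

Run:
```python
from cab import *
c=load('pics/w5.png');s=load('pics/s5.png')
p=np.array(env.sense()['position']);q=quat()
for n,o in(("ring",[-47,0,-8]),("ringfar",[-63,0,-8]),("boss top c",[40,0,-14]),("boss bottom",[40,0,12]),("redend",[-17,0,-8])):
    w=p+q.apply(np.array(o)/1000);a=proj(c,w);b=proj(s,w);print(n,"wrist",a.round(1),"side",b.round(1),"sidecrop",((b-[220,170])*2+[225,0])*1.6)
```

```text
ring wrist [272.1 380.5] side [275.8 182.1] sidecrop [538.7184253   38.67426878]
ringfar wrist [272.2 405.2] side [271.4 179. ] sidecrop [524.33442799  28.65851586]
boss top c wrist [271.3 213.6] side [303.4 197.7] sidecrop [627.02331006  88.77254247]
boss bottom wrist [271.8 193.2] side [303.  212.7] sidecrop [625.57383131 136.73515857]
redend wrist [271.9 329. ] side [284.7 188.3] sidecrop [567.09997576  58.44584112]
```

Emit:
jog_arm(
  motion=[
    {"offset":[-18,-29,-15],"rotation":[0,0,0],"fingers":5},
    {"offset":[-18,-29,-15],"rotation":[0,0,0],"fingers":5},
    {"offset":[-18,-29,-15],"rotation":[0,0,0],"fingers":5},
    {"offset":[-18,-29,-15],"rotation":[0,0,0],"fingers":5},
    {"offset":[0,0,0],"rotation":[-1.6,-5.5,-3.9],"fingers":5},
    {"offset":[0,0,0],"rotation":[-1.6,-5.5,-3.9],"fingers":5},
    {"offset":[0,0,0],"rotation":[-1.6,-5.5,-3.9],"fingers":5},
    {"offset":[0,0,0],"rotation":[-1.6,-5.5,-3.9],"fingers":5},
    {"offset":[0,0,0],"rotation":[-1.6,-5.5,-3.9],"fingers":5},
    {"offset":[0,0,0],"rotation":[-1.6,-5.5,-3.9],"fingers":5},
    {"offset":[0,0,0],"rotation":[-1.6,-5.5,-3.9],"fingers":5},
    {"offset":[0,0,0],"rotation":[-1.6,-5.5,-3.9],"fingers":5},
  ],
)

```text
t: 13.4
position: [0.4695, 0.045, 0.3346]
eef_rot: [0.257, 0.196, 0.946, -0.037]
wrist_force: [-0.1, -0.7, -1.6]
opening: 0.0107
grip_force: 59.0
```

Run:
```python
from cab import *
t,qq=target(HE+.02*d+.08*zo);togo(t,qq);print(t,env.sense()['joint_positions'])
```

```text
t 13.4 pos [0.4695 0.045  0.3346] toolx [-0.791  0.352 -0.501] toolz [ 0.472 -0.17  -0.865] j [-0.06 -0.38 -0.3   2.06  0.26  1.05  0.72] F [-0.1 -0.7 -1.6] op 0.0107 gf 59.0
 go mm [ -56.9 -157.5  206.6] [ -5.9 -14.7 -10.6]
[ 0.55065816 -0.15516742  0.17934505] [-0.06076022 -0.37910173 -0.29659142  2.06154919  0.25839983  1.04823946
  0.71751589]
```

Run:
```python
from cab import *
t,qq=target(HE+.02*d+.08*zo);togo([.56,-.155,.27],qq)
```

```text
t 13.4 pos [0.4695 0.045  0.3346] toolx [-0.791  0.352 -0.501] toolz [ 0.472 -0.17  -0.865] j [-0.06 -0.38 -0.3   2.06  0.26  1.05  0.72] F [-0.1 -0.7 -1.6] op 0.0107 gf 59.0
 go mm [-109.6 -150.9  132.6] [ -5.9 -14.7 -10.6]
```

Emit:
jog_arm(
  motion=[
    {"offset":[-18.3,-25.1,22.1],"rotation":[0,0,0],"fingers":5},
    {"offset":[-18.3,-25.1,22.1],"rotation":[0,0,0],"fingers":5},
    {"offset":[-18.3,-25.1,22.1],"rotation":[0,0,0],"fingers":5},
    {"offset":[-18.3,-25.1,22.1],"rotation":[0,0,0],"fingers":5},
    {"offset":[-18.3,-25.1,22.1],"rotation":[0,0,0],"fingers":5},
    {"offset":[-18.3,-25.1,22.1],"rotation":[0,0,0],"fingers":5},
    {"offset":[0,0,0],"rotation":[-2,-4.9,-3.5],"fingers":5},
    {"offset":[0,0,0],"rotation":[-2,-4.9,-3.5],"fingers":5},
    {"offset":[0,0,0],"rotation":[-2,-4.9,-3.5],"fingers":5},
    {"offset":[0,0,0],"rotation":[0,0,0],"fingers":5},
  ],
)

```text
t: 14.4
position: [0.5576, -0.1549, 0.2669]
eef_rot: [0.379, 0.09, 0.92, -0.035]
wrist_force: [-0.6, -0.0, -1.7]
opening: 0.0106
grip_force: 59.0
```

Run:
```python
from cab import *
t,qq=target(HE+.02*d+.08*zo);togo(t,qq)
```

```text
t 14.4 pos [ 0.5576 -0.1549  0.2669] toolx [-0.696  0.139 -0.704] toolz [ 0.692 -0.132 -0.71 ] j [-0.01 -0.3   0.18  2.26  0.16  0.39  1.43] F [-0.6 -0.  -1.7] op 0.0106 gf 59.0
 go mm [66.5 -2.  57.4] [ 0.1 -0.2 -0.2]
```

Emit:
jog_arm(
  motion=[
    {"offset":[16.6,-0.5,14.4],"rotation":[0,0,0],"fingers":5},
    {"offset":[16.6,-0.5,14.4],"rotation":[0,0,0],"fingers":5},
    {"offset":[16.6,-0.5,14.4],"rotation":[0,0,0],"fingers":5},
    {"offset":[16.6,-0.5,14.4],"rotation":[0,0,0],"fingers":5},
    {"offset":[0,0,0],"rotation":[0,0,0],"fingers":5},
  ],
)

```text
t: 14.9
position: [0.5525, -0.1543, 0.1791]
eef_rot: [0.377, 0.09, 0.921, -0.035]
wrist_force: [-1.0, -0.4, -1.0]
opening: 0.0103
grip_force: 59.0
```

Run:
```python
from cab import *
t,qq=target(HE+.02*d+.08*zo);togo(t,qq)
S=save('side','pics/s6.png');T=save('top','pics/t6.png');W=save('wrist','pics/w6.png')
a=cv2.resize(S['pixels'][110:230,215:330,::-1],None,fx=5,fy=5,interpolation=2)[:,:400+175]
w=W['pixels'][180:420,170:395,::-1]
o=np.zeros((600,800,3),np.uint8);o[:a.shape[0],:575]=a[:600];o[:240,575:]=w
cv2.imwrite('pics/v10.png',o)
p=np.array(env.sense()['position']);q=quat()
ring=p+q.apply(RT)
for n,x in(("ring",ring),("HE",HE),("root",HE-.055*d),("red end",p+q.apply([-.017,0,-.008]))):
    b=proj(S,x);w_=proj(W,x);print(n,op(x),"view",((b-[215,110])*5).round(),"wview",(w_-[170,180]+[575,0]).round(),"top",proj(T,x).round(1))
```

```text
t 14.9 pos [ 0.5525 -0.1543  0.1791] toolx [-0.699  0.14  -0.701] toolz [ 0.689 -0.132 -0.713] j [ 0.01 -0.18  0.18  2.38  0.17  0.17  1.42] F [-1.  -0.4 -1. ] op 0.0103 gf 59.0
 go mm [ 1.  -1.2 -1.3] [ 0.1 -0.5 -0.2]
ring [38.9  0.8 86.2] view [390. 213.] wview [678. 206.] top [336.9 199.1]
HE [ 41.1  -0.1 -12.9] view [275. 330.] wview [678.  90.] top [336.8 179.5]
root [ 64.3  -0.1 -62.8] view [193. 354.] wview [678.  79.] top [338.2 163.8]
red end [ 9.1  0.9 83.6] view [428. 261.] wview [678. 154.] top [334.5 208.2]
```

View pics/v10.png

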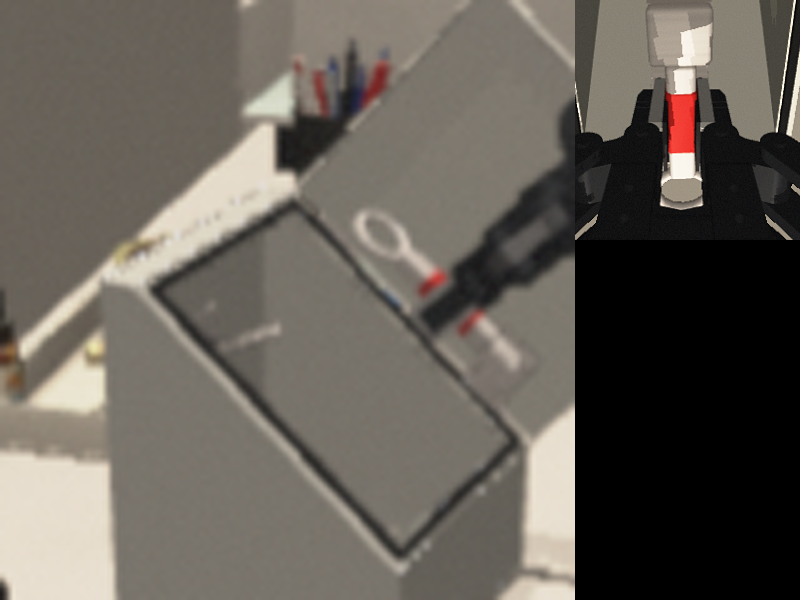

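Run:
```python
from cab import *
S=load('pics/s6.png');W=load('pics/w6.png');p=np.array(env.sense()['position']);q=quat();ty=q.as_matrix()[:,1]
def pl(c,uv,x0,n): o,dd=ray(c,*uv);return o+dd*((x0-o)@n)/(dd@n)
V=lambda x,y:(215+x/5,110+y/5)
for n,uv in(("ring",V(382,236)),("boss side",V(512,357)),("red ringend",V(425,270))):
    x=pl(S,uv,p,ty);print(n,op(x),(q.inv().apply(x-p)*1000).round(1))
print("he",op(pl(S,V(279,327),HE,yl)),"ty.yl",ty@yl, "tri",op(tri((S,*V(382,236)),(W,681-575+170,190+180))[0]))
```

```text
ring [33.8  0.8 73.9] [-40.8   0.    3.8]
boss side [-53.5   1.1  81.3] [ 45.5  -0.  -11.2]
red ringend [ 6.9  0.9 78.7] [-14.4   0.   -3.3]
he [40.4 -0.1 -9.6] ty.yl 0.999991410772537 tri [34.9  2.9 77.5]
```

Emit:
jog_arm(
  motion=[
    {"offset":[1.2,-0.5,10],"rotation":[0,0,0],"fingers":5},
    {"offset":[1.2,-0.5,10],"rotation":[0,0,0],"fingers":5},
    {"offset":[1.2,-0.5,10],"rotation":[0,0,0],"fingers":5},
    {"offset":[1.2,-0.5,10],"rotation":[0,0,0],"fingers":5},
    {"offset":[0,0,0],"rotation":[0,0,0],"fingers":5},
  ],
)

```text
t: 15.55
position: [0.577, -0.1604, 0.1545]
eef_rot: [0.379, 0.089, 0.92, -0.035]
wrist_force: [-0.6, 1.4, -1.3]
opening: 0.0108
grip_force: 59.0
```

```bash
cat > ck.py <<'E'
from cab import *
import sys
t,qq=target(HE);togo(t,qq)
S=save('side',sys.argv[1]);p=np.array(env.sense()['position']);q=quat();ty=q.as_matrix()[:,1]
print("tcp op",op(p),"ring nominal now (tool -44,0,3.8)",op(p+q.apply([-.044,0.002,.0038])),op(p+q.apply([-.041,0.002,.0038])))
# whitish ring mask in ROI : bright pixels
g=cv2.cvtColor(S['pixels'],cv2.COLOR_RGB2GRAY)
x=p+q.apply([-.0425,0,.0038]);uv=proj(S,x);print("expect ring px",uv,"HE px",proj(S,HE))
u,v=uv.astype(int);sub=g[v-12:v+13,u-14:u+15];print("\n".join(" ".join(f"{z:3d}" for z in r) for r in sub))
E
python3 ck.py pics/s7.png
```

```text
t 15.55 pos [ 0.577  -0.1604  0.1545] toolx [-0.697  0.137 -0.704] toolz [ 0.692 -0.131 -0.71 ] j [-0.21 -0.09  0.41  2.36  0.27  0.09  1.33] F [-0.6  1.4 -1.3] op 0.0108 gf 59.0
 go mm [ 1.3 -0.2 61.9] [ 0.2 -0.3 -0.1]
tcp op [-8.8  0.3 37.2] ring nominal now (tool -44,0,3.8) [35.4  2.3 37.1] [32.4  2.3 36.9]
expect ring px [282.82342208 166.26595081] HE px [269.9060916  175.98569461]
 47  58  85 109 114 114 112 103  84  55  62  95 119 124 118 119 117 119 119 123 122 122 122 123 121 123 122 122 122
 78  88 101 113 116 115 113 110 109  85  58  64  96 119 124 120 119 120 122 123 121 123 122 122 120 122 121 121 121
106 112 115 114 116 115 114 112 113 114  92  60  63  96 124 122 121 122 120 123 121 122 122 121 121 123 122 122 122
112 115 116 117 116 116 116 115 115 118 117  96  60  70 106 122 123 120 121 122 120 121 121 121 123 123 122 122 120
113 116 115 114 117 116 115 117 116 118 123 127 100  67  73 105 120 123 120 121 122 124 123 124 124 123 122 123 123
115 116 117 117 116 118 115 115 116 121 135 147 151 122  75  78 109 128 122 123 123 123 123 122 123 122 123 123 122
114 115 115 115
[... 1488 characters left out ...]
  32
112 115 118 115 116 117 116 115 115 117 115 115 116 114 115 116 114 112 112 114 115 113 115 113  96  96  97  80  42
114 121 130 116 115 117 117 116 116 115 115 115 116 114 116 116 116 115 115 110 112 103  86  72  84  99 101  80  45
138 150 158 125 116 116 116 116 117 116 115 115 115 116 116 117 116 115 114 112 105  90  69  76  94  99  86  58  38
146 156 155 125 115 117 116 114 115 115 116 115 116 116 116 115 115 114 115 116 108  96  88  96  98  83  59  39  35
120 122 118 115 115 117 116 116 115 117 114 115 117 115 115 115 116 114 116 114 114 109 101  94  79  52  42  35  31
107 112 109 115 116 115 115 116 115 116 115 117 114 116 116 116 117 115 116 115 113 104  88  70  49  38  36  34  34
```

Run:
```python
from cab import *
S=load('pics/s7.png');p=np.array(env.sense()['position']);q=quat();ty=q.as_matrix()[:,1]
def pl(c,uv,x0,n): o,dd=ray(c,*uv);return o+dd*((x0-o)@n)/(dd@n)
for uv in((282,163.6),(283,164),(282,164.5)):
    x=pl(S,uv,p,ty);print(op(x),(q.inv().apply(x-p)*1000).round(1))
print(op(pl(S,(269.4,175.4),HE,yl)))
```

```text
[40.   0.3 40.6] [-48.9  -0.    0.7]
[37.5  0.3 42. ] [-46.5  -0.   -0.9]
[38.5  0.3 38.8] [-47.2  -0.    2.4]
[ 43.1  -0.1 -12.8]
```

Emit:
jog_arm(
  motion=[
    {"offset":[2.4,-0.4,11],"rotation":[0,0,0],"fingers":5},
    {"offset":[2.4,-0.4,11],"rotation":[0,0,0],"fingers":5},
    {"offset":[2.4,-0.4,11],"rotation":[0,0,0],"fingers":5},
    {"offset":[0,0,0],"rotation":[0,0,0],"fingers":5},
  ],
)

```text
t: 16.0
position: [0.5849, -0.1634, 0.1469]
eef_rot: [0.38, 0.089, 0.92, -0.035]
wrist_force: [0.2, 0.0, -1.4]
opening: 0.0109
grip_force: 59.0
```

```bash
sed -i 's/\.0425,0,\.0038/.046,0,.0015/' ck.py; python3 ck.py pics/s8.png
```

```text
t 16.0 pos [ 0.5849 -0.1634  0.1469] toolx [-0.696  0.137 -0.705] toolz [ 0.692 -0.131 -0.709] j [-0.67 -0.12  0.87  2.37  0.76  0.09  0.87] F [ 0.2  0.  -1.4] op 0.0109 gf 59.0
 go mm [ 1.8  1.4 50.7] [ 0.2 -0.2 -0.1]
tcp op [-7.3 -1.4 25.9] ring nominal now (tool -44,0,3.8) [36.8  0.6 25.8] [33.8  0.6 25.6]
expect ring px [279.87625505 166.79536575] HE px [269.9060916  175.98569461]
111  87  55  49  58  85 109 114 115 114 104  85  55  62  97 121 123 119 119 119 117 120 121 121 121 121 123 124 122
 59  52  63  76  89 101 115 116 116 112 110 108  84  60  64  95 119 124 120 119 122 122 123 124 122 121 121 122 121
 60  70  85 105 113 114 115 116 115 115 113 112 113  92  60  62  96 123 123 119 123 122 121 122 121 122 121 124 123
 80  93  99 114 116 116 116 116 117 116 116 114 120 119  97  59  71 106 125 123 121 122 122 122 122 121 122 122 124
 88  99 103 115 115 117 116 116 116 117 117 115 117 122 123  95  62  72 103 122 121 120 122 122 124 123 122 123 124
 97  98 103 114 115 117 116 117 116 115 117 116 116 116 124 124  99  62  73 108 127 122 122 123 122 124 123 121 121
 97  98 103 114 
[... 1487 characters left out ...]
  69
 96  95 102 113 116 118 115 117 116 117 115 115 116 118 115 115 116 116 113 116 127 152 183 192 177 140 116  99  70
 96  99 104 114 121 133 115 117 116 116 117 116 117 115 115 116 115 114 114 114 117 125 148 167 156 123  99  79  44
102 110 127 138 150 158 123 116 115 116 116 115 115 116 115 116 115 115 116 115 115 115 115 111 100  99  97  79  50
127 145 147 148 157 154 125 116 115 115 117 117 116 116 116 115 116 116 116 115 113 109  96  72  77  97 100  84  57
139 149 132 119 121 119 116 116 116 115 116 116 116 115 116 115 116 114 116 115 113  98  80  69  83  94  85  61  37
111 112 106 108 112 111 116 116 116 117 117 116 116 116 116 116 116 116 117 116 112 101  85  86  93  83  59  39  36
```

Emit:
jog_arm(
  motion=[
    {"offset":[-1,0,-12],"rotation":[0,0,0],"fingers":5},
    {"offset":[-3,0,-20],"rotation":[0,0,0],"fingers":5},
    {"offset":[-20,0,-20],"rotation":[0,0,0],"fingers":5},
    {"offset":[-25,0,-25],"rotation":[0,0,0],"fingers":5},
    {"offset":[-25,0,-25],"rotation":[0,0,0],"fingers":5},
    {"offset":[-20,0,-20],"rotation":[0,4,0],"fingers":5},
    {"offset":[0,0,0],"rotation":[0,8,0],"fingers":5},
    {"offset":[0,0,0],"rotation":[0,8,0],"fingers":5},
    {"offset":[0,0,0],"rotation":[0,8,0],"fingers":5},
    {"offset":[0,0,0],"rotation":[0,8,0],"fingers":5},
  ],
)

```text
t: 17.05
position: [0.5666, -0.1588, 0.3014]
eef_rot: [0.076, 0.093, 0.993, -0.001]
wrist_force: [-0.4, -3.3, -2.0]
opening: 0.0107
grip_force: 59.0
```

Run:
```python
from cab import *
e=np.radians(-40);kx=np.array([np.cos(e),0,np.sin(e)]);kz=np.array([-np.sin(e),0,np.cos(e)])
togo([.48,.07,.16],toolR(-kx,-kz))
```

```text
t 17.05 pos [ 0.5666 -0.1588  0.3014] toolx [-0.971  0.186 -0.152] toolz [ 0.152 -0.015 -0.988] j [-0.6   0.07  0.86  1.69 -0.08  1.25  1.66] F [-0.4 -3.3 -2. ] op 0.0107 gf 59.0
 go mm [148.  206.8 123.1] [  3.7  48.7 -10.4]
```

Emit:
jog_arm(
  motion=[
    {"offset":[19,29.8,3],"rotation":[0,0,0],"fingers":5},
    {"offset":[19,29.8,3],"rotation":[0,0,0],"fingers":5},
    {"offset":[19,29.8,3],"rotation":[0,0,0],"fingers":5},
    {"offset":[19,29.8,3],"rotation":[0,0,0],"fingers":5},
    {"offset":[19,29.8,3],"rotation":[0,0,0],"fingers":5},
    {"offset":[19,29.8,3],"rotation":[0,0,0],"fingers":5},
    {"offset":[19,29.8,3],"rotation":[0,0,0],"fingers":5},
    {"offset":[0,0,0],"rotation":[0.6,8,-1.7],"fingers":5},
    {"offset":[0,0,0],"rotation":[0.6,8,-1.7],"fingers":5},
    {"offset":[0,0,0],"rotation":[0.6,8,-1.7],"fingers":5},
    {"offset":[0,0,0],"rotation":[0.6,8,-1.7],"fingers":5},
    {"offset":[0,0,0],"rotation":[0.6,8,-1.7],"fingers":5},
  ],
)

```text
t: 18.25
position: [0.4809, 0.0705, 0.2584]
eef_rot: [-0.273, 0.018, 0.962, 0.004]
wrist_force: [-0.3, 0.1, -0.5]
opening: 0.0107
grip_force: 59.0
```

Emit:
jog_arm(
  motion=[
    {"offset":[0,0,0],"rotation":[0.6,8,-1.7],"fingers":5},
    {"offset":[0,0,0],"rotation":[0,0,0],"fingers":5},
  ],
)

```text
t: 18.45
position: [0.4805, 0.0698, 0.2525]
eef_rot: [-0.344, 0.004, 0.939, 0.002]
wrist_force: [-0.6, 0.1, -1.4]
opening: 0.0104
grip_force: 59.1
```

Run:
```python
from cab import *
e=np.radians(-40);kx=np.array([np.cos(e),0,np.sin(e)]);kz=np.array([-np.sin(e),0,np.cos(e)])
togo([.48,.07,.055],toolR(-kx,-kz))
S=save('side','pics/s9.png');p=np.array(env.sense()['position']);q=quat()
for o in([-47,0,-8],[-46,0,1.5],[40,0,0]): print(o,proj(S,p+q.apply(np.array(o)/1000)))
# red pixels
P=S['pixels'].astype(int);m=(P[...,0]>100)&(P[...,1]<65)&(P[...,2]<65);m[:,:240]=0;m[:,340:]=0;m[:120]=0;m[260:]=0
v,u=np.nonzero(m);print(len(u),u.mean(),v.mean(),u.min(),u.max(),v.min(),v.max()) if len(u) else 0
```

```text
t 18.45 pos [0.4805 0.0698 0.2525] toolx [-0.764  0.006  0.646] toolz [-0.646  0.007 -0.764] j [-0.59  0.57  0.65  1.41 -0.3   1.98  1.64] F [-0.6  0.1 -1.4] op 0.0104 gf 59.1
 go mm [-1.272e+02 -1.000e-01  1.511e+02] [ 0.4 -0.2 -0.3]
[-47, 0, -8] [292.98635552 188.95886886]
[-46, 0, 1.5] [296.35431753 192.54674028]
[40, 0, 0] [331.35860795 169.00506838]
28 304.39285714285717 160.39285714285714 289 319 123 187
```

Emit:
jog_arm(
  motion=[
    {"offset":[-21.3,0,25.2],"rotation":[0,0,0],"fingers":5},
    {"offset":[-21.3,0,25.2],"rotation":[0,0,0],"fingers":5},
    {"offset":[-21.3,0,25.2],"rotation":[0,0,0],"fingers":5},
    {"offset":[-21.3,0,25.2],"rotation":[0,0,0],"fingers":5},
    {"offset":[-21.3,0,25.2],"rotation":[0,0,0],"fingers":5},
    {"offset":[-19.4,0,23],"rotation":[0,0,0],"fingers":5},
    {"offset":[0,0,0],"rotation":[0,0,0],"fingers":5},
  ],
)

```text
t: 19.2
position: [0.4813, 0.0675, 0.0622]
eef_rot: [-0.337, 0.006, 0.941, 0.001]
wrist_force: [-0.1, -0.5, -1.1]
opening: 0.0106
grip_force: 59.0
```

Run:
```python
from cab import *
togo([.48,.07,.022])
```

```text
t 19.2 pos [0.4813 0.0675 0.0622] toolx [-0.772  0.011  0.635] toolz [-0.635  0.007 -0.772] j [-0.56  0.75  0.59  1.56 -0.37  1.66  1.7 ] F [-0.1 -0.5 -1.1] op 0.0106 gf 59.0
 go mm [-24.5   2.6  31.9]
```

Now press slowly (contact expected near z = 44 mm).

Emit:
jog_arm(
  motion=[
    {"offset":[-6.4,0,7.7],"rotation":[0,0,0],"fingers":5},
    {"offset":[-3.2,0,3.9],"rotation":[0,0,0],"fingers":5},
    {"offset":[-3.2,0,3.9],"rotation":[0,0,0],"fingers":5},
    {"offset":[-3.2,0,3.9],"rotation":[0,0,0],"fingers":5},
    {"offset":[0,0,0],"rotation":[0,0,0],"fingers":5},
  ],
)

```text
t: 19.7
position: [0.482, 0.0665, 0.0406]
eef_rot: [-0.338, 0.007, 0.941, -0.002]
wrist_force: [-4.8, 1.5, 12.4]
opening: 0.011
grip_force: 59.9
```

Run:
```python
from cab import *
togo([.48,.07,.022])
```

```text
t 19.7 pos [0.482  0.0665 0.0406] toolx [-0.771  0.014  0.636] toolz [-0.636  0.001 -0.772] j [-0.56  0.78  0.59  1.56 -0.38  1.64  1.71] F [-4.8  1.5 12.4] op 0.011 gf 59.9
 go mm [-10.3   3.6  15.6]
```

Emit:
jog_arm(
  motion=[
    {"offset":[-2,0,2.3],"rotation":[0,0,0],"fingers":5},
    {"offset":[-2,0,2.3],"rotation":[0,0,0],"fingers":5},
    {"offset":[-2,0,2.3],"rotation":[0,0,0],"fingers":5},
    {"offset":[0,0,0],"rotation":[0,0,0],"fingers":5},
  ],
)

```text
t: 20.1
position: [0.4807, 0.0661, 0.0323]
eef_rot: [-0.34, 0.007, 0.94, -0.002]
wrist_force: [-11.0, 1.2, 18.8]
opening: 0.0109
grip_force: 61.1
```

Run:
```python
from cab import *
togo([.48,.07,.022])
```

```text
t 20.1 pos [0.4807 0.0661 0.0323] toolx [-0.769  0.014  0.639] toolz [-0.639  0.001 -0.769] j [-0.56  0.79  0.58  1.56 -0.38  1.63  1.71] F [-11.    1.2  18.8] op 0.0109 gf 61.1
 go mm [-6.   4.   8.4]
```

Emit:
jog_arm(
  force=30,
  motion=[
    {"offset":[-2,0,2.3],"rotation":[0,0,0],"fingers":5},
    {"offset":[-2,0,2.3],"rotation":[0,0,0],"fingers":5},
    {"offset":[-2,0,2.3],"rotation":[0,0,0],"fingers":5},
    {"offset":[-1.3,0,1.6],"rotation":[0,0,0],"fingers":5},
    {"offset":[0,0,0],"rotation":[0,0,0],"fingers":5},
  ],
)

```text
t: 20.6
position: [0.4814, 0.0659, 0.0207]
eef_rot: [-0.339, 0.007, 0.941, -0.002]
wrist_force: [-8.4, 0.9, 14.6]
opening: 0.0108
grip_force: 63.7
```

Run:
```python
from cab import *
togo([.48,.07,.022])
S=save('side','pics/s10.png');p=np.array(env.sense()['position']);q=quat()
piv=np.array([0,0,-8.])
def kp(d,x,z):# key pitch d deg (ring away from tip positive), key coordinates rel grip centre
    d=np.radians(d);return piv+np.array([-(x*np.cos(d)-z*np.sin(d)),0,-(x*np.sin(d)+z*np.cos(d))])
for d in(0,10,20): print(d,[proj(S,p+q.apply(kp(d,x,z)/1000)).round(1).tolist() for x,z in((47,0),(-40,6),(-52,-7))])
u,v=proj(S,p+q.apply(kp(8,47,0)/1000)).astype(int)
g=cv2.cvtColor(S['pixels'],cv2.COLOR_RGB2GRAY);print(u-14,v-12);print("\n".join(" ".join(f"{z:3d}" for z in r) for r in g[v-12:v+13,u-14:u+15]))
```

```text
t 20.6 pos [0.4814 0.0659 0.0207] toolx [-0.77   0.014  0.638] toolz [-0.638  0.001 -0.77 ] j [-0.55  0.81  0.58  1.56 -0.39  1.61  1.71] F [-8.4  0.9 14.6] op 0.0108 gf 63.7
 go mm [ 2.   4.1 -0.1] 
0 [[291.1, 285.8], [320.7, 268.3], [328.9, 270.6]]
10 [[289.1, 283.0], [322.8, 270.7], [330.6, 274.1]]
20 [[287.7, 280.0], [324.5, 273.3], [331.6, 277.7]]
275 271
 57  43  47  54  57  58  60  58  55  49  44  37  34  36  35  35  36  34  33  46  71  91  97  99 104 109 109 113 111
108  62  41  39  45  52  56  57  54  47  43  38  35  36  35  35  33  34  37  46  72  91  97  99 103 103 107 108 108
172 130  88  67  48  44  41  47  45  40  32  36  32  32  32  35  34  36  32  45  72  93  98 101 102 104 108 108 109
204 188 172 155 108  73  56  45  36  36  34  34  37  36  34  34  33  33  38  50  72  94  99 101 104 105 105 108 111
207 205 202 195 174 156 119  71  43  37  34  34  33  34  33  33  33  34  38  48  73  92 100 101 106 106 109 112 119
164 164 164 163 159 151 129  99  76  56  40  37  35  30  34  33  36  36  40  50  74  95  99 102 104 106 110 130 157
121 122 120 120 121 121 117 112 105  94  
[... 1462 characters left out ...]
 116
117 116 117 115 116 116 117 135 170 197 202 205 208 210 209 215 218 223 227 230 233 232 229 230 230 228 212 154 124
116 116 115 115 115 118 118 141 180 200 206 209 213 213 213 215 216 218 223 227 232 234 237 238 239 239 227 180 143
116 115 115 116 117 116 121 143 180 198 206 209 211 214 216 218 218 217 219 224 228 232 234 236 237 237 234 211 158
115 116 117 115 115 114 122 143 175 196 208 209 211 214 216 218 219 218 218 219 223 226 230 232 233 234 223 189 166
115 115 116 116 116 114 122 143 168 193 205 211 213 214 215 217 217 220 220 220 219 222 224 226 228 228 216 180 167
115 115 116 116 117 120 133 140 162 186 201 211 214 216 216 216 217 219 220 221 220 219 221 224 225 226 222 202 170
```

Emit:
jog_arm(
  force=60,
  motion=[
    {"offset":[6.4,0,-7.7],"rotation":[0,0,0],"fingers":5},
    {"offset":[21.3,0,-25.6],"rotation":[0,0,0],"fingers":5},
    {"offset":[21.3,0,-25.6],"rotation":[0,0,0],"fingers":5},
    {"offset":[21.3,0,-25.6],"rotation":[0,0,0],"fingers":5},
    {"offset":[21.3,0,-25.6],"rotation":[0,0,0],"fingers":5},
    {"offset":[21.3,0,-25.6],"rotation":[0,0,0],"fingers":5},
    {"offset":[21.3,0,-25.6],"rotation":[0,0,0],"fingers":5},
    {"offset":[0,0,0],"rotation":[0,-8,0],"fingers":5},
    {"offset":[0,0,0],"rotation":[0,-8,0],"fingers":5},
    {"offset":[0,0,0],"rotation":[0,-8,0],"fingers":5},
    {"offset":[0,0,0],"rotation":[0,-8,0],"fingers":5},
    {"offset":[0,0,0],"rotation":[0,-8,0],"fingers":5},
  ],
)

```text
t: 21.85
position: [0.4826, 0.0678, 0.2296]
eef_rot: [0.009, 0.006, 1.0, -0.004]
wrist_force: [-0.9, -0.9, -0.1]
opening: 0.0109
grip_force: 62.7
```

```bash
cat >> cab.py <<'E'
def KP(dg,x,z):
    a=np.radians(dg);return np.array([-(x*np.cos(a)-z*np.sin(a)),0,-8-(x*np.sin(a)+z*np.cos(a))])/1000
REL=14
def target2(ring,tilt=26,rel=None):
    e=np.radians(tilt);kx=np.cos(e)*h+np.sin(e)*v;kz=-np.sin(e)*h+np.cos(e)*v
    q=toolR(-kx,-kz);return ring-q.apply(KP(REL if rel is None else rel,47,0)),q
E
python3 - <<'E'
from cab import *
t,qq=target2(HE+.02*d+.08*zo);print(t);togo(t+[0,0,.07],qq)
E
```

```text
[ 0.54582859 -0.15422865  0.18083455]
t 21.85 pos [0.4826 0.0678 0.2296] toolx [-1.     0.011 -0.018] toolz [ 0.018 -0.007 -1.   ] j [-0.93 -0.04  0.68  1.91  0.04  1.25  1.3 ] F [-0.9 -0.9 -0.1] op 0.0109 gf 62.7
 go mm [ -66.1 -221.4  -18.4] [  2.  -24.8  10.2]
```

Emit:
jog_arm(
  motion=[
    {"offset":[-11,-36.9,-5],"rotation":[0,0,0],"fingers":5},
    {"offset":[-11,-36.9,-5],"rotation":[0,0,0],"fingers":5},
    {"offset":[-11,-36.9,-3],"rotation":[0,0,0],"fingers":5},
    {"offset":[-11,-36.9,-3],"rotation":[0,0,0],"fingers":5},
    {"offset":[-11,-36.9,-2],"rotation":[0,0,0],"fingers":5},
    {"offset":[-11,-36.9,0],"rotation":[0,0,0],"fingers":5},
    {"offset":[0,0,0],"rotation":[0.5,-6.2,2.5],"fingers":5},
    {"offset":[0,0,0],"rotation":[0.5,-6.2,2.5],"fingers":5},
    {"offset":[0,0,0],"rotation":[0.5,-6.2,2.5],"fingers":5},
    {"offset":[0,0,0],"rotation":[0.5,-6.2,2.5],"fingers":5},
    {"offset":[0,0,0],"rotation":[0,0,0],"fingers":5},
  ],
)

```text
t: 22.95
position: [0.5425, -0.1538, 0.2485]
eef_rot: [0.221, 0.092, 0.971, -0.021]
wrist_force: [-0.3, -0.7, -2.1]
opening: 0.0105
grip_force: 62.7
```

Run:
```python
from cab import *
t,qq=target2(HE+.02*d+.06*zo);togo(t,qq)
```

```text
t 22.95 pos [ 0.5425 -0.1538  0.2485] toolx [-0.886  0.169 -0.432] toolz [ 0.425 -0.081 -0.902] j [-0.69 -0.27  0.77  2.07  0.3   0.84  1.34] F [-0.3 -0.7 -2.1] op 0.0105 gf 62.7
 go mm [21.2  0.2 81.8] [ 0.1 -0.4  0.2]
```

Emit:
jog_arm(
  motion=[
    {"offset":[4.2,0,16.4],"rotation":[0,0,0],"fingers":5},
    {"offset":[4.2,0,16.4],"rotation":[0,0,0],"fingers":5},
    {"offset":[4.2,0,16.4],"rotation":[0,0,0],"fingers":5},
    {"offset":[4.2,0,16.4],"rotation":[0,0,0],"fingers":5},
    {"offset":[4.2,0,16.4],"rotation":[0,0,0],"fingers":5},
    {"offset":[0,0,0],"rotation":[0,0,0],"fingers":5},
  ],
)

```text
t: 23.55
position: [0.5607, -0.1583, 0.1653]
eef_rot: [0.218, 0.091, 0.971, -0.024]
wrist_force: [0.5, 0.4, -1.1]
opening: 0.0105
grip_force: 62.7
```

```bash
cat > ck2.py <<'E'
from cab import *
import sys
t,qq=target2(HE+.02*d);togo(t,qq)
S=save('side',sys.argv[1]);p=np.array(env.sense()['position']);q=quat()
for dg in(5,15): print(dg,[(n,proj(S,p+q.apply(KP(dg,x,z))).round(1).tolist()) for n,x,z in(("ring",47,0),("redend",17,0),("boss",-40,-7))], op(p+q.apply(KP(dg,47,0))))
print("HE px",proj(S,HE).round(1))
u,v=proj(S,p+q.apply(KP(12,44,0))).astype(int)
g=cv2.cvtColor(S['pixels'],cv2.COLOR_RGB2GRAY);print(u-18,v-12);print("\n".join(" ".join(f"{z:3d}" for z in r) for r in g[v-12:v+15,u-18:u+15]))
E
python3 ck2.py pics/s11.png
```

```text
t 23.55 pos [ 0.5607 -0.1583  0.1653] toolx [-0.888  0.166 -0.428] toolz [ 0.419 -0.086 -0.904] j [-0.77 -0.09  0.95  2.14  0.14  0.62  1.49] F [ 0.5  0.4 -1.1] op 0.0105 gf 62.7
 go mm [-13.    1.3  56.7] [-0.3 -0.7  0.4]
5 [('ring', [287.2, 161.1]), ('redend', [296.5, 168.6]), ('boss', [313.0, 184.8])] [34.9 -0.9 56.1]
15 [('ring', [288.9, 158.9]), ('redend', [297.1, 167.8]), ('boss', [311.0, 186.3])] [35.5 -0.9 64.3]
HE px [269.9 176. ]
271 148
198 189 166 149 116 117 114 115 115 115 114 114 114 115 113 114 114 114 113 115 115 116 117 118 116 118 117 119 116 118 118 118 117
175 143 117 122 101 108 112 113 114 115 114 115 113 114 113 116 113 114 113 116 117 118 117 119 118 119 117 118 117 118 118 118 118
119  93  62  78  96  94 104 113 115 113 114 115 114 115 115 113 114 115 115 116 118 116 118 118 118 118 120 117 118 117 118 117 116
 74  55  53  56  75  97  92 102 115 115 115 114 115 115 115 114 114 116 116 118 118 118 117 118 118 118 118 118 117 119 117 116 110
 57  66  77  77  67  75  91  90 122 115 114 115 114 114 113 114 114 118 117 119 118 117 118 117 118 118 118 117 117 118 
[... 2215 characters left out ...]
 109 112 119 136 141  98  42  31  30  37
114 113 113 113 111 113 112 113 112 113 111 110 112 111 111 111 110 108 108 110  90  63  69  95 108 113 114 105  71  39  33  34  34
113 112 112 112 112 111 112 111 112 112 112 112 111 113 112 111 112 112 113 114 115  96  62  67  95 107 106  86  51  37  35  30  28
111 111 111 114 112 113 110 112 112 112 112 112 111 111 111 113 113 113 112 113 116 120  94  61  68  93  95  69  40  28  31  33  32
112 112 111 111 112 112 111 112 113 110 112 112 111 112 111 111 113 113 112 112 114 118 120  95  63  73  78  49  36  34  34  31  39
112 112 112 112 112 111 113 111 110 112 111 111 112 113 113 113 111 111 111 112 113 113 119 118  94  79  55  37  34  36  35  35  51
```

Run:
```python
from cab import *
S=load('pics/s11.png');p=np.array(env.sense()['position']);q=quat();ty=q.as_matrix()[:,1]
def pl(c,uv,x0,n): o,dd=ray(c,*uv);return o+dd*((x0-o)@n)/(dd@n)
for uv in((290.3,161.5),(289.8,161)): x=pl(S,uv,p,ty);print(op(x),(q.inv().apply(x-p)*1000).round(1))
th=np.linspace(0,2*np.pi,60)
for dg in(-5,0,5,10,15,20):
    a=np.radians(dg);pts=[]
    for t in th:
        o=KP(dg,47+13.5*np.cos(t),0)+np.array([0,.0135*np.sin(t),0]);pts.append(proj(S,p+q.apply(o)))
    pts=np.array(pts)
    def at(i): return pts[i].round(1)
    print(dg,"w,h",np.ptp(pts,0).round(1),"left",at(pts[:,0].argmin()),"top",at(pts[:,1].argmin()),"right",at(pts[:,0].argmax()),"bot",at(pts[:,1].argmax()))
print("obs w,h 8.7 8.3 left (286,160) top (288,157.4) right (294.6,163.5) bot(291,165.5)")
print(op(pl(S,(269.4,175.4),HE,yl)))
```

```text
[28.6 -0.9 62. ] [-39.3   0.  -16.2]
[30.4 -0.9 62. ] [-41.   -0.  -16.6]
-5 w,h [10.2  6.2] left [280.8 162.3] top [283.3 160.6] right [291.  165.2] bot [288.4 166.8]
0 w,h [10.   6.8] left [281.5 160.7] top [284. 159.] right [291.5 164.2] bot [289.3 165.8]
5 w,h [9.6 7.5] left [282.4 159.1] top [284.4 157.4] right [292.  163.3] bot [289.8 164.9]
10 w,h [9.2 8.1] left [283.4 157.7] top [285.4 156. ] right [292.6 162.1] bot [290.4 164. ]
15 w,h [8.8 8.6] left [284.5 156.3] top [286.6 154.6] right [293.3 161.3] bot [291.5 163.2]
20 w,h [8.3 9.2] left [285.8 155.5] top [287.5 153.4] right [294.1 160.6] bot [292.3 162.5]
obs w,h 8.7 8.3 left (286,160) top (288,157.4) right (294.6,163.5) bot(291,165.5)
[ 43.1  -0.1 -12.8]
```

Run:
```python
from cab import *
W=save('wrist','pics/w12.png');p=np.array(env.sense()['position']);q=quat()
for n,o in(("ring",[-40,0,-16.4]),("red",[0,0,-14]),("boss",[46,0,-10])): print(n,proj(W,p+q.apply(np.array(o)/1000)).round(1),"px per mm y",(proj(W,p+q.apply(np.array(o)/1000+[0,.001,0]))-proj(W,p+q.apply(np.array(o)/1000))).round(2))
P=W['pixels'].astype(int);m=(P[...,0]>110)&(P[...,1]<70)&(P[...,2]<70);m[:,:200]=0;m[:,350:]=0
for r in range(200,420,8):
    u=np.nonzero(m[r])[0]
    b=np.nonzero(P[r,200:350].min(1)>130)[0]+200
    print(r,(u.min(),u.max(),u.mean()) if len(u) else '',(b.min(),b.max(),len(b),b.mean().round(1)) if len(b) else '')
print("HE in wrist",proj(W,HE),"root",proj(W,HE-.055*d), "open corners",[proj(W,O+a*.084*xs+b*.07*yl).round() .tolist() for a in(1,-1) for b in(1,-1)])
```

```text
ring [273.6 389.9] px per mm y [2.28 0.  ]
red [273.5 309.9] px per mm y [2.48 0.  ]
boss [273.4 198.1] px per mm y [2.7 0. ]
200  (np.int64(337), np.int64(337), 1, np.float64(337.0))
208  (np.int64(272), np.int64(281), 10, np.float64(276.5))
216  (np.int64(201), np.int64(201), 1, np.float64(201.0))
224  (np.int64(206), np.int64(293), 47, np.float64(248.8))
232  (np.int64(265), np.int64(285), 21, np.float64(275.0))
240  (np.int64(265), np.int64(286), 22, np.float64(275.5))
248 (np.int64(263), np.int64(289), np.float64(276.0)) 
256 (np.int64(263), np.int64(291), np.float64(277.0)) 
264 (np.int64(262), np.int64(291), np.float64(276.5)) 
272 (np.int64(262), np.int64(291), np.float64(276.5)) 
280 (np.int64(264), np.int64(289), np.float64(276.5)) 
288 (np.int64(264), np.int64(289), np.float64(276.5)) 
296 (np.int64(264), np.int64(289), np.float64(276.5)) 
304 (np.int64(264), np.int64(289), np.float64(276.5)) (np.int64(296), np.int64(301), 6, np.float64(298.5))
312 (np.int64(264), np.int64(289), np.float64(276.5)) 
320 (np.int64(264), np.int64(289), np.float64(276.5)) 
328  (np.int64(264), np.int64(288), 25, np.float64(276.0))
336  (np.int64(264), np.int64(288), 25, np.float64(276.0))
344  (np.int64(263), np.int64(289), 27, np.float64(276.0))
352  (np.int64(263), np.int64(289), 27, np.float64(276.0))
360  (np.int64(257), np.int64(294), 38, np.float64(275.5))
368  (np.int64(256), np.int64(296), 9, np.float64(277.8))
376  
384  
392  
400  
408  
416  
HE in wrist [275.48940411 336.55364472] root [275.47173879 336.31960612] open corners [[385.0, 410.0], [165.0, 408.0], [396.0, 143.0], [159.0, 141.0]]
```

Run:
```python
from cab import *
W=load('pics/w12.png');g=cv2.cvtColor(W['pixels'],cv2.COLOR_RGB2GRAY)
for r in(165,185,205):
    print(r,"L",g[r,135:190].tolist());print("R",g[r,370:425].tolist())
for b in(1,-1):
  print(b,[proj(W,O+a*xs+b*.07*yl).round(1).tolist() for a in(-.084,-.07,-.05,-.03)],"sealtop",[proj(W,O+a*xs+b*.07*yl+.004*zo).round(1).tolist() for a in(-.084,-.05)])
```

```text
165 L [144, 136, 127, 118, 100, 117, 148, 153, 154, 156, 159, 91, 17, 27, 29, 30, 27, 29, 29, 26, 23, 0, 103, 236, 223, 88, 58, 67, 62, 64, 64, 64, 64, 65, 64, 66, 62, 65, 65, 68, 63, 65, 63, 64, 66, 65, 62, 63, 66, 65, 64, 69, 67, 60, 127]
R [80, 75, 78, 77, 76, 78, 77, 76, 79, 65, 63, 78, 64, 62, 63, 67, 65, 66, 67, 65, 67, 62, 63, 66, 66, 59, 111, 227, 227, 83, 7, 24, 29, 31, 31, 23, 27, 30, 29, 17, 113, 210, 233, 227, 227, 226, 228, 239, 243, 243, 243, 243, 243, 242, 243]
185 L [140, 136, 126, 118, 101, 93, 137, 160, 154, 155, 160, 112, 37, 22, 28, 25, 29, 32, 30, 32, 29, 12, 0, 154, 245, 101, 57, 63, 63, 64, 63, 64, 64, 64, 67, 66, 63, 64, 65, 64, 67, 66, 65, 64, 67, 63, 64, 64, 66, 64, 65, 67, 63, 68, 62]
R [76, 79, 77, 76, 78, 77, 74, 78, 75, 79, 62, 67, 66, 67, 65, 64, 67, 64, 65, 65, 65, 65, 64, 66, 65, 88, 153, 240, 181, 0, 13, 29, 26, 26, 27, 27, 27, 31, 24, 71, 184, 234, 229, 227, 227, 225, 236, 243, 243, 243, 243, 242, 242, 243, 241]
205 L [135, 132, 127, 115, 105, 83, 113, 147, 157, 153, 155, 163, 80, 22, 29, 31, 29, 29, 26, 32, 22, 19, 3, 113, 165, 133, 71, 61, 63, 67, 65, 64, 66, 64, 67, 61, 63, 66, 63, 66, 67, 65, 66, 64, 63, 66, 67, 64, 67, 66, 65, 63, 65, 64, 66]
R [76, 78, 81, 76, 78, 77, 74, 77, 64, 63, 67, 65, 67, 65, 65, 61, 65, 66, 66, 66, 63, 66, 64, 61, 61, 100, 247, 229, 39, 12, 25, 30, 30, 28, 28, 35, 28, 27, 27, 149, 237, 229, 227, 227, 227, 233, 241, 243, 242, 243, 242, 243, 242, 242, 242]
1 [[395.7, 142.7], [395.0, 166.5], [393.9, 200.1], [392.8, 233.3]] sealtop [[398.1, 142.0], [396.2, 200.5]]
-1 [[159.1, 140.8], [159.4, 164.5], [159.9, 198.1], [160.5, 231.3]] sealtop [[156.8, 140.0], [157.6, 198.5]]
```

Emit:
jog_arm(
  motion=[
    {"offset":[-3.2,0,9],"rotation":[0,0,0],"fingers":5},
    {"offset":[-3.2,0,9],"rotation":[0,0,0],"fingers":5},
    {"offset":[-3.2,0,9],"rotation":[0,0,0],"fingers":5},
    {"offset":[-3.2,0,9],"rotation":[0,0,0],"fingers":5},
    {"offset":[-3.1,0.2,9],"rotation":[0,0,0],"fingers":5},
    {"offset":[-3.1,0.2,8.6],"rotation":[0,0,0],"fingers":5},
    {"offset":[0,0,0],"rotation":[0,0,0],"fingers":5},
  ],
)

```text
t: 24.35
position: [0.6017, -0.1649, 0.1269]
eef_rot: [0.22, 0.09, 0.971, -0.023]
wrist_force: [0.1, -1.1, -0.8]
opening: 0.0107
grip_force: 62.7
```

```bash
sed -i 's/KP(12,44,0)/np.array([-.040,0,-.0164])/; s/u-18:u+15/u-20:u+12/g; s/u-18,v-12/u-20,v-12/' ck2.py; sed -i '/^for dg/a print("ring est",op(p+q.apply(np.array([-.040,.001,-.0164]))),proj(S,p+q.apply(np.array([-.040,0.001,-.0164]))))' ck2.py; python3 ck2.py pics/s12.png
```

```text
t 24.35 pos [ 0.6017 -0.1649  0.1269] toolx [-0.887  0.165 -0.431] toolz [ 0.423 -0.084 -0.902] j [-0.71  0.16  0.98  2.09 -0.3   0.53  1.85] F [ 0.1 -1.1 -0.8] op 0.0107 gf 62.7
 go mm [ 8.1 -0.1  4.3] [-0.1 -0.4  0.4]
5 [('ring', [272.8, 173.1]), ('redend', [281.7, 180.3]), ('boss', [297.6, 196.1])] [40.8 -0.1 -0. ]
15 [('ring', [274.4, 171.0]), ('redend', [282.3, 179.6]), ('boss', [295.7, 197.5])] [41.4 -0.   8.1]
ring est [35.3  0.9  5.8] [275.33722459 173.39729146]
HE px [269.9 176. ]
255 161
 59  50  57  69  81  90  92  94  94  94  93  95  99 111 113 111 114 113 112 113 111 112 113 111 112 113 123 120  85  63  90 126
 49  60  74  89  91  94  93  94  93  93  95  93  98 111 112 112 111 113 112 112 113 111 112 112 112 113 115 118 111  85  68 102
 71  79  81  92  93  93  93  93  93  94  95  92  99 112 112 111 113 113 112 111 113 113 112 111 111 112 113 113 119 112  89  71
 91  93  93  94  94  94  94  93  95  92  94  96  99 112 112 113 113 113 110 112 113 112 112 113 112 112 112 113 114 118 112  64
 94  94  94  94  94  93  93  93  92  95  92  96 100 110 112 111 111 113 111 113 113 1
[... 2158 characters left out ...]
 113 113 114 114 113 111 112 108 111 111 106  83  42  32  32
124 145 153 121  71  50  68  87  92  94  93  93  99 109 112 112 111 113 112 113 112 112 112 112 110 110 107  89  60  37  32  33
114 126 146 157 123  66  52  69  85  92  94  94  99 109 112 112 113 112 113 112 112 112 114 113 112 109  99  69  42  33  34  34
112 114 128 153 159 119  68  51  67  84  91  94  98 109 113 113 112 112 112 113 111 112 112 113 112 107  88  51  35  34  35  32
115 115 116 128 152 159 122  62  50  68  85  93  98 109 112 111 113 112 113 113 111 113 113 111 110 101  74  42  33  36  35  34
114 115 113 117 130 154 157 102  55  47  66  85  97 109 110 112 113 111 112 113 111 113 113 111 108  88  57  38  33  36  37  38
```

Emit:
jog_arm(
  motion=[
    {"offset":[-3.2,0,3.8],"rotation":[0,0,0],"fingers":5},
    {"offset":[-3.2,0,3.8],"rotation":[0,0,0],"fingers":5},
    {"offset":[-3.2,0,3.8],"rotation":[0,0,0],"fingers":5},
    {"offset":[-3.2,0,3.8],"rotation":[0,0,0],"fingers":5},
    {"offset":[0,0,0],"rotation":[0,0,0],"fingers":5},
  ],
)

```text
t: 24.9
position: [0.619, -0.1686, 0.118]
eef_rot: [0.22, 0.091, 0.971, -0.023]
wrist_force: [-0.1, -0.2, -1.2]
opening: 0.0109
grip_force: 62.7
```

```bash
python3 ck2.py pics/s13.png
```

```text
t 24.9 pos [ 0.619  -0.1686  0.118 ] toolx [-0.887  0.166 -0.431] toolz [ 0.423 -0.085 -0.902] j [-0.63  0.22  0.93  2.06 -0.4   0.53  1.93] F [-0.1 -0.2 -1.2] op 0.0109 gf 62.7
 go mm [ 20.2   0.3 -11.4] [-0.2 -0.4  0.3]
5 [('ring', [266.8, 175.2]), ('redend', [275.6, 182.3]), ('boss', [291.3, 198.0])] [ 48.5  -0.2 -18.4]
15 [('ring', [268.4, 173.1]), ('redend', [276.2, 181.6]), ('boss', [289.5, 199.3])] [ 49.1  -0.2 -10.2]
ring est [ 42.9   0.8 -12.5] [269.33797887 175.4859211 ]
HE px [269.9 176. ]
249 163
148 136  92  56  49  60  71  80  85  95  93  94  97  92  92  94  93  95 101 111 113 113 113 113 112 112 112 113 113 112 112 112
 95  66  52  56  67  77  88  94  93  95  94  95  94  94  93  94  93  95 102 111 114 113 113 112 114 112 112 113 113 113 114 112
 53  51  64  76  87  91  94  93  94  94  95  94  95  92  94  93  92  93 101 111 112 112 112 113 113 113 112 111 111 113 113 111
 59  72  86  87  93  92  95  95  94  94  94  95  92  94  95  93  93  96  99 111 112 112 112 113 112 111 113 111 114 112 112 110
 79  93  95  94  93  94  94  94  94  94  93  94  96  96  93  94  94  95 10
[... 2169 characters left out ...]
  96  99 108 112 114 113 109 109 110 110 101  70  39  32  31
116 116 115 115 115 114 114 117 128 153 158 120  69  49  65  85  92  95 100 111 112 111 112 113 111 109 107  87  54  34  32  33
114 114 115 115 115 117 115 116 118 131 151 157 123  63  49  67  84  93  99 108 110 112 111 111 113 110  99  71  39  33  38  32
115 116 114 114 114 114 116 115 115 115 130 156 158 104  57  49  68  85  98 107 112 113 112 112 111 106  89  51  34  33  35  33
115 115 114 115 115 114 116 115 115 116 116 135 159 146 100  56  49  69  93 108 112 112 113 112 111  99  68  41  33  32  36  40
114 115 115 113 116 112 114 115 115 114 114 121 139 156 145  99  52  54  79 100 110 112 114 111 106  88  51  33  33  33  36  50
```

Emit:
jog_arm(
  motion=[
    {"offset":[-3.2,0,3.8],"rotation":[0,0,0],"fingers":5},
    {"offset":[-3.2,0,3.8],"rotation":[0,0,0],"fingers":5},
    {"offset":[-3.2,0,3.8],"rotation":[0,0,0],"fingers":5},
    {"offset":[0,0,0],"rotation":[0,0,0],"fingers":5},
  ],
)

```text
t: 25.35
position: [0.6324, -0.1711, 0.1117]
eef_rot: [0.22, 0.091, 0.971, -0.023]
wrist_force: [0.7, 0.9, -0.8]
opening: 0.0108
grip_force: 62.7
```

```bash
python3 ck2.py pics/s14.png
```

```text
t 25.35 pos [ 0.6324 -0.1711  0.1117] toolx [-0.887  0.166 -0.431] toolz [ 0.423 -0.085 -0.902] j [-0.59  0.27  0.89  2.04 -0.46  0.53  1.97] F [ 0.7  0.9 -0.8] op 0.0108 gf 62.7
 go mm [ 29.8   0.2 -22.9] [-0.2 -0.4  0.4]
5 [('ring', [262.3, 176.5]), ('redend', [271.0, 183.6]), ('boss', [286.6, 199.1])] [ 54.9  -0.1 -31.9]
15 [('ring', [263.8, 174.4]), ('redend', [271.6, 182.9]), ('boss', [284.8, 200.5])] [ 55.5  -0.1 -23.7]
ring est [ 49.3   0.9 -26. ] [264.76639589 176.79909697]
HE px [269.9 176. ]
244 164
205 194 178 153 134  95  65  55  57  67  79  89  92  93  95  94  96  94  93  96  94  95  96 101 111 111 112 114 113 113 114 114
186 159 119  93  64  51  50  65  75  89  89  93  96  95  94  93  95  93  95  95  94  95  95 100 112 113 113 113 112 113 114 113
154 135  89  53  47  56  75  86  86  93  93  94  94  94  94  94  94  94  94  92  93  94  95 100 112 113 113 112 112 113 113 113
139  77  48  48  66  80  93  94  92  95  95  95  95  94  93  93  94  93  96  94  95  93  94 100 113 114 112 113 112 114 111 111
147  76  44  54  79  89  94  94  95  94  93  94  93  96  95  96  94  96  
[... 2170 characters left out ...]
  66  51  69  84  92  95  95 101 110 114 109  89  52  34  35
115 113 115 114 115 115 115 114 114 115 114 115 115 116 128 153 157 120  65  51  68  86  94 100 105 105 107  99  69  41  33  32
115 114 116 116 114 116 114 116 115 115 115 114 115 115 115 130 155 157 104  55  48  68  84  99 109 109 100  88  53  36  32  29
113 115 114 114 114 116 116 114 115 114 115 114 115 115 115 118 134 157 144 101  57  47  68  93 110 110  98  69  43  33  33  29
114 114 115 116 114 115 114 114 116 114 115 115 113 113 115 114 120 140 157 145  99  53  55  78 100 107  88  52  37  37  35  36
114 116 114 116 114 114 115 115 114 115 114 114 116 113 115 116 116 123 140 157 141  84  49  56  79  89  71  38  35  35  33  41
```

Emit:
jog_arm(
  motion=[
    {"offset":[2.3,0,1.9],"rotation":[0,0,0],"fingers":5},
    {"offset":[2.3,0,1.9],"rotation":[0,0,0],"fingers":5},
    {"offset":[0,0,0],"rotation":[0,0,0],"fingers":5},
  ],
)

```text
t: 25.7
position: [0.6288, -0.1705, 0.106]
eef_rot: [0.22, 0.091, 0.971, -0.023]
wrist_force: [-0.4, 0.1, -1.6]
opening: 0.0104
grip_force: 62.7
```

```bash
python3 -c "
from cab import *
togo(HE)"
```

```text
t 25.7 pos [ 0.6288 -0.1705  0.106 ] toolx [-0.887  0.167 -0.431] toolz [ 0.422 -0.084 -0.902] j [-0.58  0.27  0.88  2.05 -0.47  0.51  1.98] F [-0.4  0.1 -1.6] op 0.0104 gf 62.7
 go mm [-34.1  -0.1 -30.8]
```

Emit:
jog_arm(
  motion=[
    {"offset":[0,0,0],"rotation":[0,0,0],"fingers":22},
    {"offset":[0,0,0],"rotation":[0,0,0],"fingers":35},
    {"offset":[0,0,0],"rotation":[0,0,0],"fingers":35},
    {"offset":[0,0,0],"rotation":[0,0,0],"fingers":35},
    {"offset":[0,0,0],"rotation":[0,0,0],"fingers":35},
    {"offset":[0,0,0],"rotation":[0,0,0],"fingers":35},
    {"offset":[0,0,0],"rotation":[0,0,0],"fingers":35},
    {"offset":[0,0,0],"rotation":[0,0,0],"fingers":35},
  ],
)

```text
t: 26.5
position: [0.6294, -0.1706, 0.1066]
eef_rot: [0.22, 0.091, 0.971, -0.023]
wrist_force: [0.3, -0.7, -0.7]
opening: 0.0347
grip_force: 0.0
```

Run:
```python
from cab import *
togo(HE)
S=save('side','pics/s15.png')
g=cv2.cvtColor(S['pixels'],cv2.COLOR_RGB2GRAY);print(246,164);print("\n".join(" ".join(f"{z:3d}" for z in r) for r in g[164:200,246:282]))
```

```text
t 26.5 pos [ 0.6294 -0.1706  0.1066] toolx [-0.887  0.166 -0.432] toolz [ 0.423 -0.085 -0.902] j [-0.58  0.27  0.88  2.05 -0.47  0.51  1.98] F [ 0.3 -0.7 -0.7] op 0.0347 gf 0.0
 go mm [-33.3  -0.1 -30.5] 
246 164
179 152 133  96  65  52  55  68  79  92  93  93  94  93  94  94  94  94  95  93  96 102 112 113 115 114 113 112 114 115 113 113 110  92  56  43
118  92  64  51  50  65  75  88  89  94  95  93  94  94  94  95  96  94  92  95  94 100 111 113 114 113 112 114 112 113 113 113 104  77  47  44
 90  54  48  59  73  87  88  92  92  94  95  93  94  95  95  95  95  94  92  94  97 101 112 113 112 112 113 112 114 112 113 112  98  61  43  44
 52  49  65  78  93  95  93  95  93  94  92  94  95  95  93  94  95  94  93  97  94 100 112 112 113 113 113 115 114 113 114 111  97  54  43  55
 46  55  77  88  94  93  95  95  95  94  95  95  94  93  95  95  94  94  96  94  96 100 111 113 111 111 112 111 111 112 113 108  86  50  57  83
 71  50  64  87  92  94  94  95  95  95  95  96  94  95  95  96  94  95  95  94  95 100 111 112 112 113 113 112 111 111 109  95  67  58  82 105
123  66  52  69  86  94
[... 3596 characters left out ...]
 116 114 115 114 115 115 116 113 115 114 114 116 115 116 117 128 152 154 123  70  42  40  36  57  88  94  95 109 111 112 112
114 114 113 115 114 115 116 114 113 116 115 114 114 114 116 115 116 115 115 114 118 127 145 154 122  71  43  42  69  97  97 103 110 113 113 113
114 114 115 115 114 116 115 115 114 114 115 113 115 114 114 117 114 115 115 113 114 116 127 145 154 123  69  46  65  90 101 111 113 113 110 113
114 115 115 114 115 115 114 115 116 115 115 115 115 116 113 114 114 115 115 115 116 115 115 127 147 158 122  66  50  69  97 110 112 112 113 114
114 116 114 115 115 115 114 114 115 114 114 114 114 115 115 115 115 113 115 114 115 114 114 116 130 154 157 122  68  52  74  99 110 112 114 112
```

Emit:
jog_arm(
  motion=[
    {"offset":[2,0,-8],"rotation":[0,0,0],"fingers":35},
    {"offset":[4,0,-15],"rotation":[0,0,0],"fingers":35},
    {"offset":[6,0,-22],"rotation":[0,0,0],"fingers":35},
    {"offset":[6,0,-22],"rotation":[0,0,0],"fingers":35},
    {"offset":[6,0,-22],"rotation":[0,0,0],"fingers":35},
    {"offset":[6,0,-22],"rotation":[0,0,0],"fingers":35},
    {"offset":[6,0,-22],"rotation":[0,0,0],"fingers":35},
    {"offset":[0,0,0],"rotation":[0,0,0],"fingers":35},
  ],
)

```text
t: 27.35
position: [0.5412, -0.1533, 0.2134]
eef_rot: [0.222, 0.091, 0.971, -0.021]
wrist_force: [0.3, 0.2, 0.3]
opening: 0.035
grip_force: 0.0
```

Run:
```python
from cab import *
togo(HE)
for n in("side","top","wrist"):
    c=save(n,f'pics/{n}16.png');P=c['pixels'].astype(int)
    m=((P[...,0]>60)&(P[...,0]>2.2*P[...,1])&(P[...,0]>2.2*P[...,2])).astype(np.uint8)
    # ROI around cabinet interior
    pts=np.array([proj(c,O+a*xs+b*yl+e*zo) for a in(-.084,.084) for b in(-.07,.07) for e in(0,)])
    u0,v0=np.maximum(pts.min(0).astype(int),0);u1,v1=pts.max(0).astype(int)
    k,l,st,ce=cv2.connectedComponentsWithStats(m)
    print(n,"roi",u0,u1,v0,v1,"HE",proj(c,HE).round(1),"root",proj(c,HE-.055*d).round(1),[(st[i,:].tolist(),ce[i].round(1).tolist()) for i in range(1,k) if st[i,4]>4 and u0-5<ce[i][0]<u1+5 and v0-5<ce[i][1]<v1+5])
    Rt=HE-.055*d
    for t_ in(.01,.02,.03): 
        r=Rt+t_*d-np.array([0,0,.0085]);print("  ring if at",t_,proj(c,r).round(1),"red",proj(c,r-np.array([0,0,.047])).round(1),"boss",proj(c,r-np.array([0,0,.087])).round(1))
```

```text
t 27.35 pos [ 0.5412 -0.1533  0.2134] toolx [-0.885  0.167 -0.435] toolz [ 0.427 -0.082 -0.901] j [-0.8  -0.28  0.89  2.13  0.36  0.77  1.29] F [0.3 0.2 0.3] op 0.035 gf 0.0
 go mm [-67.9  -0.4 104.8] 
side roi 247 316 152 220 HE [269.9 176. ] root [253.6 180.8] []
  ring if at 0.01 [256.5 182.9] red [256.9 198.9] boss [257.3 212. ]
  ring if at 0.02 [259.5 182. ] red [259.8 198.1] boss [260.1 211.3]
  ring if at 0.03 [262.4 181.2] red [262.7 197.3] boss [262.9 210.6]
top roi 304 366 163 222 HE [336.8 179.5] root [338.2 163.8] []
  ring if at 0.01 [337.5 167.2] red [335.2 170.6] boss [333.4 173.2]
  ring if at 0.02 [337.3 170. ] red [335.  173.3] boss [333.2 175.9]
  ring if at 0.03 [337.  172.8] red [334.7 176. ] boss [332.9 178.5]
wrist roi 178 371 129 352 HE [274.2 292.8] root [274.3 299.4] [([262, 231, 17, 30, 343], [269.9, 245.1])]
  ring if at 0.01 [274.3 290.2] red [274.6 250.2] boss [274.9 221.6]
  ring if at 0.02 [274.3 288.9] red [274.6 247.9] boss [274.9 218.7]
  ring if at 0.03 [274.3 287.5] red [274.6 245.5] boss [274.9 215.7]
```

```bash
cat > door.py <<'E'
from cab import *
W=lambda a,b,c: O+(a*xs+b*yl+c*zo)/1000
qv=toolR(-h,[0,0,-1])
E
python3 - <<'E'
from door import *
togo(W(-10,-170,120)+[0,0,.2],qv)
for w in((-10,-170,120),(-10,-60,120),(-10,-20,100),(0,10,60),(0,30,25)): print(w,W(*w).round(3))
c=save('top','pics/t17.png')
print("door corners model",[ [ (w_).round(3).tolist() for w_ in [W(a,-82+164*np.cos(f)-7.5*np.sin(f),164*np.sin(f)+7.5*np.cos(f))]] for a in(-95,95) for f in(1.7,)])
E
```

```text
t 27.5 pos [ 0.5412 -0.1535  0.2106] toolx [-0.887  0.167 -0.432] toolz [ 0.423 -0.084 -0.902] j [-0.8  -0.27  0.89  2.13  0.36  0.76  1.29] F [-0.2  0.9  0.6] op 0.0351 gf 0.0
 go mm [ -72.2 -170.4 -194. ] [-0.2 25.6  0.3]
(-10, -170, 120) [ 0.491 -0.317  0.217]
(-10, -60, 120) [ 0.512 -0.209  0.217]
(-10, -20, 100) [ 0.533 -0.172  0.202]
(0, 10, 60) [ 0.571 -0.149  0.178]
(0, 30, 25) [ 0.597 -0.133  0.151]
door corners model [[[0.412, -0.241, 0.195]], [[0.555, -0.269, 0.317]]]
```

Emit:
jog_arm(
  motion=[
    {"offset":[-17.3,0,-36],"rotation":[0,0,0],"fingers":0},
    {"offset":[-17.3,0,-36],"rotation":[0,0,0],"fingers":0},
    {"offset":[-13,0,-27],"rotation":[0,5,0],"fingers":0},
    {"offset":[0,0,-25],"rotation":[0,7,0],"fingers":0},
    {"offset":[0,0,-25],"rotation":[0,7,0],"fingers":0},
    {"offset":[0,0,-40],"rotation":[0,6.6,0],"fingers":0},
    {"offset":[0,0,-30],"rotation":[0,0,0],"fingers":0},
    {"offset":[0,0,0],"rotation":[0,0,0],"fingers":0},
  ],
)

```text
t: 28.35
position: [0.5252, -0.1492, 0.4358]
eef_rot: [0.005, 0.095, 0.995, -0.007]
wrist_force: [-0.8, -0.6, -1.2]
opening: -0.0003
grip_force: 0.0
```

Run:
```python
from door import *
togo(W(-10,-170,120)+[0,0,.2],qv)
```

```text
t 28.35 pos [ 0.5252 -0.1492  0.4358] toolx [-0.982  0.188 -0.011] toolz [ 0.008 -0.014 -1.   ] j [-0.82  0.1   1.13  1.42 -0.08  1.67  1.68] F [-0.8 -0.6 -1.2] op -0.0003 gf 0.0
 go mm [   2.  -170.6   20.3] [-0.7  0.6  0.1]
```

Emit:
jog_arm(
  motion=[
    {"offset":[0,-34,0],"rotation":[0,0,0],"fingers":0},
    {"offset":[0,-34,0],"rotation":[0,0,0],"fingers":0},
    {"offset":[0,-34,0],"rotation":[0,0,0],"fingers":0},
    {"offset":[0,-34,0],"rotation":[0,0,0],"fingers":0},
    {"offset":[0,-36,0],"rotation":[0,0,0],"fingers":0},
    {"offset":[0,-4,30],"rotation":[0,0,0],"fingers":0},
    {"offset":[0,0,36],"rotation":[0,0,0],"fingers":0},
    {"offset":[0,0,36],"rotation":[0,0,0],"fingers":0},
    {"offset":[0,0,36],"rotation":[0,0,0],"fingers":0},
    {"offset":[0,0,36],"rotation":[0,0,0],"fingers":0},
    {"offset":[0,0,36],"rotation":[0,0,0],"fingers":0},
    {"offset":[0,0,0],"rotation":[0,0,0],"fingers":0},
  ],
)

```text
t: 29.55
position: [0.489, -0.3223, 0.2203]
eef_rot: [0.001, 0.095, 0.996, -0.002]
wrist_force: [-0.2, 0.1, 0.2]
opening: -0.0002
grip_force: 0.0
```

Run:
```python
from door import *
togo(W(-10,-60,120),qv);print(op(env.sense()['position']))
```

```text
t 29.55 pos [ 0.489  -0.3223  0.2203] toolx [-0.982  0.188 -0.002] toolz [ 0.001 -0.004 -1.   ] j [-0.38  0.36  1.12  1.7  -0.33  1.29  2.18] F [-0.2  0.1  0.2] op -0.0002 gf 0.0
 go mm [ -1.5 116.    2.3] [-0.2  0.1  0.1]
[  -9.2 -176.   122.9]
```

Emit:
jog_arm(
  motion=[
    {"offset":[0,15,0],"rotation":[0,0,0],"fingers":0},
    {"offset":[0,15,0],"rotation":[0,0,0],"fingers":0},
    {"offset":[0,12,0],"rotation":[0,0,0],"fingers":0},
    {"offset":[0,12,0],"rotation":[0,0,0],"fingers":0},
    {"offset":[0,12,0],"rotation":[0,0,0],"fingers":0},
    {"offset":[0,12,0],"rotation":[0,0,0],"fingers":0},
    {"offset":[0,12,0],"rotation":[0,0,0],"fingers":0},
    {"offset":[0,12,0],"rotation":[0,0,0],"fingers":0},
    {"offset":[0,12,0],"rotation":[0,0,0],"fingers":0},
    {"offset":[0,12,0],"rotation":[0,0,0],"fingers":0},
  ],
)

```text
t: 30.55
position: [0.5151, -0.1997, 0.225]
eef_rot: [0.005, 0.095, 0.995, -0.003]
wrist_force: [0.3, -0.4, -0.1]
opening: 0.0006
grip_force: 0.0
```

Run:
```python
from door import *
togo(W(-10,-20,100),qv);print(op(env.sense()['position']))
```

```text
t 30.55 pos [ 0.5151 -0.1997  0.225 ] toolx [-0.982  0.188 -0.01 ] toolz [ 0.009 -0.007 -1.   ] j [-0.71  0.24  1.16  1.78 -0.23  1.26  1.89] F [ 0.3 -0.4 -0.1] op 0.0006 gf 0.0
 go mm [-11.7  30.7  22.8] [-0.3  0.6  0.1]
[ -4.4 -50.6 125.1]
```

Emit:
jog_arm(
  motion=[
    {"offset":[-5,15,6],"rotation":[0,0,0],"fingers":0},
    {"offset":[-5,15,6],"rotation":[0,0,0],"fingers":0},
    {"offset":[-9,13,9],"rotation":[0,0,0],"fingers":0},
    {"offset":[-9,13,9],"rotation":[0,0,0],"fingers":0},
    {"offset":[-9,10,11],"rotation":[0,0,0],"fingers":0},
    {"offset":[-9,8,11],"rotation":[0,0,0],"fingers":0},
    {"offset":[-9,6,11],"rotation":[0,0,0],"fingers":0},
    {"offset":[0,0,0],"rotation":[0,0,0],"fingers":0},
  ],
)

```text
t: 31.35
position: [0.5848, -0.1304, 0.1592]
eef_rot: [0.003, 0.093, 0.996, -0.003]
wrist_force: [-0.5, 1.3, -0.9]
opening: -0.0
grip_force: 0.0
```

Run:
```python
from door import *
togo(W(0,30,25),qv);print(op(env.sense()['position']))
c=save('side','pics/s18.png');g=cv2.cvtColor(c['pixels'],cv2.COLOR_RGB2GRAY)
print([ (f,[proj(c,W(a,-82+164*np.cos(f)-7.5*np.sin(f),164*np.sin(f)+7.5*np.cos(f))).round().tolist() for a in(-95,95)]) for f in(0,.2,.4,.7,1.)])
```

```text
t 31.35 pos [ 0.5848 -0.1304  0.1592] toolx [-0.983  0.186 -0.006] toolz [ 0.005 -0.007 -1.   ] j [-0.66  0.44  1.03  1.74 -0.4   1.19  1.86] F [-0.5  1.3 -0.9] op -0.0 gf 0.0
 go mm [-12.5  -0.8   8.2] [-0.3  0.4  0.3]
[-4.4 30.7 39.2]
[(0, [[297.0, 224.0], [243.0, 166.0]]), (0.2, [[306.0, 216.0], [251.0, 157.0]]), (0.4, [[316.0, 207.0], [261.0, 147.0]]), (0.7, [[331.0, 192.0], [276.0, 133.0]]), (1.0, [[346.0, 179.0], [291.0, 121.0]])]
```

Emit:
jog_arm(
  motion=[
    {"offset":[-5.1,0,6.1],"rotation":[0,0,0],"fingers":0},
    {"offset":[-3.9,0,4.6],"rotation":[0,0,0],"fingers":0},
    {"offset":[0,0,0],"rotation":[0,0,0],"fingers":0},
  ],
)

```text
t: 31.7
position: [0.5934, -0.1344, 0.1505]
eef_rot: [0.004, 0.095, 0.995, -0.003]
wrist_force: [0.3, 0.1, 0.7]
opening: 0.0
grip_force: 0.0
```

Run:
```python
from door import *
togo(W(0,30,23),qv);print(op(env.sense()['position']))
```

```text
t 31.7 pos [ 0.5934 -0.1344  0.1505] toolx [-0.982  0.188 -0.009] toolz [ 0.008 -0.007 -1.   ] j [-0.63  0.47  1.02  1.73 -0.42  1.18  1.88] F [0.3 0.1 0.7] op 0.0 gf 0.0
 go mm [-4.6  1.6  1. ] [-0.3  0.5  0.1]
[-3.  28.4 26.7]
```

Emit:
jog_arm(
  motion=[
    {"offset":[-1.3,0,1.5],"rotation":[0,0,0],"fingers":0},
    {"offset":[-1.3,0,1.5],"rotation":[0,0,0],"fingers":0},
    {"offset":[0,0,0],"rotation":[0,0,0],"fingers":0},
  ],
)

```text
t: 32.0
position: [0.5959, -0.1348, 0.148]
eef_rot: [0.004, 0.095, 0.996, -0.003]
wrist_force: [-0.5, 0.2, 0.5]
opening: -0.0003
grip_force: 0.0
```

Run:
```python
from door import *
togo(W(0,30,23),qv);print(op(env.sense()['position']))
```

```text
t 32.0 pos [ 0.5959 -0.1348  0.148 ] toolx [-0.982  0.188 -0.009] toolz [ 0.008 -0.007 -1.   ] j [-0.63  0.47  1.01  1.73 -0.43  1.17  1.88] F [-0.5  0.2  0.5] op -0.0003 gf 0.0
 go mm [-2.1  1.4 -1.6] [-0.3  0.5  0.1]
[-2.6 28.6 23.1]
```

Run:
```python
from door import *
c=save('side','pics/s19.png');g=cv2.cvtColor(c['pixels'],cv2.COLOR_RGB2GRAY)
a=load('pics/side0.png');g0=cv2.cvtColor(a['pixels'],cv2.COLOR_RGB2GRAY)
for f in(0,.1,.2): print(f,[proj(c,W(a_,-82+164*np.cos(f)-7.5*np.sin(f),164*np.sin(f)+7.5*np.cos(f))).round(1).tolist() for a_ in(-95,-80,-60,60,80,95)],"inner edge",proj(c,W(80,82*2*np.cos(f)-82,164*np.sin(f))).round(1))
# profile across the near edge perpendicular, at xs=70 and xs=-70
for A in(-75,75):
    for G,n in((g,"now"),(g0,"start")):
        s=[]
        for z in range(-10,40,2):
            u,v_=proj(c,W(A,82,z));s.append(int(G[int(round(v_)),int(round(u))]))
        print(A,n,s)
print("cover of pin now",g[170:180,262:274].tolist()[5],"start",g0[170:180,262:274].tolist()[5])
```

```text
0 [[296.8, 224.0], [292.5, 219.4], [286.9, 213.2], [253.0, 176.6], [247.4, 170.6], [243.2, 166.0]] inner edge [245.7 172.4]
0.1 [[301.2, 220.0], [296.9, 215.4], [291.2, 209.2], [257.0, 172.3], [251.3, 166.2], [247.1, 161.6]] inner edge [249.5 168.2]
0.2 [[305.9, 215.8], [301.5, 211.2], [295.8, 204.9], [261.3, 167.8], [255.6, 161.6], [251.3, 157.0]] inner edge [253.6 163.7]
-75 now [113, 114, 114, 113, 113, 111, 113, 113, 116, 116, 120, 120, 110, 110, 114, 114, 116, 110, 106, 104, 103, 101, 103, 104, 104]
-75 start [110, 111, 111, 113, 122, 141, 150, 150, 71, 71, 61, 61, 117, 117, 118, 118, 112, 108, 109, 109, 112, 110, 109, 110, 111]
75 now [114, 114, 114, 114, 114, 114, 114, 114, 123, 147, 159, 179, 183, 184, 185, 184, 184, 184, 184, 184, 185, 185, 184, 184, 185]
75 start [113, 113, 111, 111, 126, 126, 153, 153, 118, 66, 48, 66, 82, 92, 91, 92, 91, 91, 92, 92, 90, 90, 90, 90, 89]
cover of pin now [184, 185, 182, 183, 183, 183, 183, 184, 185, 185, 183, 184] start [92, 92, 92, 96, 104, 118, 128, 142, 148, 116, 110, 109]
```

Emit:
jog_arm(
  motion=[
    {"offset":[-1.3,0,1.5],"rotation":[0,0,0],"fingers":0},
    {"offset":[-1.3,0,1.5],"rotation":[0,0,0],"fingers":0},
    {"offset":[0,0,0],"rotation":[0,0,0],"fingers":0},
  ],
)

```text
t: 32.35
position: [0.5974, -0.1352, 0.1465]
eef_rot: [0.003, 0.095, 0.995, -0.002]
wrist_force: [-13.2, 4.8, 21.7]
opening: -0.0003
grip_force: 12.8
```

Run:
```python
from door import *
togo(W(0,30,23),qv);print(op(env.sense()['position']))
```

```text
t 32.35 pos [ 0.5974 -0.1352  0.1465] toolx [-0.982  0.189 -0.006] toolz [ 0.006 -0.004 -1.   ] j [-0.62  0.48  1.01  1.72 -0.43  1.18  1.89] F [-13.2   4.8  21.7] op -0.0003 gf 12.8
 go mm [-0.6  1.6 -3.1] [-0.2  0.4  0.1]
[-2.4 28.4 20.9]
```

Emit:
jog_arm(
  motion=[
    {"offset":[-1.3,0,1.5],"rotation":[0,0,0],"fingers":0},
    {"offset":[-1.3,0,1.5],"rotation":[0,0,0],"fingers":0},
    {"offset":[0,0,0],"rotation":[0,0,0],"fingers":0},
  ],
)

```text
t: 32.65
position: [0.5978, -0.1354, 0.1458]
eef_rot: [0.001, 0.095, 0.995, -0.0]
wrist_force: [-36.3, 12.7, 56.0]
opening: 0.0001
grip_force: 34.1
```

Run:
```python
from door import *
togo(W(0,30,23),qv);print(op(env.sense()['position']))
```

```text
t 32.65 pos [ 0.5978 -0.1354  0.1458] toolx [-0.982  0.189 -0.002] toolz [ 0.002 -0.001 -1.   ] j [-0.61  0.49  1.    1.72 -0.44  1.18  1.89] F [-36.3  12.7  56. ] op 0.0001 gf 34.1
 go mm [-0.1  1.7 -3.8] [-0.   0.1  0.1]
[-2.5 28.3 20.1]
```

Emit:
jog_arm(
  motion=[
    {"offset":[2.6,0,-3.1],"rotation":[0,0,0],"fingers":0},
    {"offset":[3,0,-6],"rotation":[0,0,0],"fingers":0},
    {"offset":[5,0,-15],"rotation":[0,0,0],"fingers":0},
    {"offset":[5,0,-30],"rotation":[0,0,0],"fingers":0},
    {"offset":[0,0,-30],"rotation":[0,0,0],"fingers":0},
    {"offset":[0,0,-30],"rotation":[0,0,0],"fingers":0},
    {"offset":[0,0,-10],"rotation":[0,0,0],"fingers":0},
    {"offset":[0,0,0],"rotation":[0,0,0],"fingers":0},
    {"offset":[0,0,0],"rotation":[0,0,0],"fingers":0},
    {"offset":[0,0,0],"rotation":[0,0,0],"fingers":0},
    {"offset":[0,0,0],"rotation":[0,0,0],"fingers":0},
  ],
)

```text
t: 33.75
position: [0.5842, -0.1319, 0.265]
eef_rot: [0.003, 0.095, 0.996, -0.003]
wrist_force: [0.3, 0.2, 0.6]
opening: 0.0001
grip_force: 0.0
```

Run:
```python
from door import *
togo(W(0,30,23),qv)
c=save('side','pics/s20.png');g=cv2.cvtColor(c['pixels'],cv2.COLOR_RGB2GRAY)
for A in(-75,0,75):
    s=[]
    for z in range(-10,40,2):
        u,v_=proj(c,W(A,82,z));s.append(int(g[int(round(v_)),int(round(u))]))
    print(A,s)
print(env.sign_off())
```

```text
t 33.75 pos [ 0.5842 -0.1319  0.265 ] toolx [-0.982  0.188 -0.007] toolz [ 0.006 -0.007 -1.   ] j [-0.72  0.35  1.1   1.61 -0.31  1.37  1.8 ] F [0.3 0.2 0.6] op 0.0001 gf 0.0
 go mm [-13.2   1.4 115.4] [-0.3  0.4  0.1]
-75 [112, 112, 110, 112, 110, 111, 111, 111, 117, 117, 128, 128, 119, 119, 118, 118, 120, 118, 118, 120, 117, 119, 117, 119, 119]
0 [113, 113, 113, 113, 113, 113, 112, 112, 138, 138, 164, 179, 181, 178, 181, 181, 183, 181, 181, 182, 182, 180, 181, 181, 182]
75 [113, 113, 111, 111, 112, 112, 114, 114, 122, 145, 159, 178, 181, 181, 181, 182, 182, 182, 182, 182, 182, 182, 182, 182, 181]
the job is handed in; nothing more can be done
None
```

I handed the job in at about 34 s: by force and camera readings the valve is turned to its stop, the key hangs by its ring on the hook and the door is shut. The sign-off returned no verdict, and I did not re-measure the flow meter, vial or dropper bottle.

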